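# Load the lamp rack with carded specimens

### The job

Before anything else switch the lamp circuit fully off at the rotary isolator. Then take every specimen card off the display pegs, lifting its header over the peg's upturned tip, and stand the cards upright in the slots of the wooden rack, one to a slot, fully down; when all are in, switch the isolator fully back on. Do not knock over or push about the cobble and the two tall sand tubes.

Things in the scene. Friction and masses are not known exactly. Their poses are not given: they have to be found in the camera images.
- peg_stand: fixed stand; origin on the worktop under its middle, x away from the robot, y left along the rail, z up. Base 100 x 470 x 12 mm; two 16 mm posts at x=+10, y=+-215 mm, 251 mm tall, joined by a rail 16 mm deep, 22 mm high, centre 235 mm up. Four pegs stick out of it towards -x at y = -165, -55, 55, 165 mm, axis 235 mm up
- peg_tip (a point): upturned end of the peg at y=-165 mm; all four pegs alike: 6 mm steel, straight to 83 mm in front of the stand's origin, then bent up, ending 91 mm in front with its top 12 mm above the peg's axis. Cards hang 35 to 58 mm in front of the origin, the hole's top edge on the peg. Lifted 15 mm (10 to 21) a card slides off level along the stand's -x clear of the tip
- card_0: stiff white card, present or not, 10 mm thick (x), 66 wide (y), 150 tall (z), 0.14 kg; origin at the centre of its bottom edge. From 96 mm up it is a header 46 mm wide with a hang hole 18 mm wide, 106 to 134 mm up. A 40 mm stone set through the board at 72 mm up stands 15 mm proud of both faces. Hangs on one of the pegs at the start
- card_1: stiff white card, present or not, 10 mm thick (x), 66 wide (y), 150 tall (z), 0.14 kg; origin at the centre of its bottom edge. From 96 mm up it is a header 46 mm wide with a hang hole 18 mm wide, 106 to 134 mm up. A 40 mm stone set through the board at 72 mm up stands 15 mm proud of both faces. Hangs on one of the pegs at the start
- card_2: stiff white card, present or not, 10 mm thick (x), 66 wide (y), 150 tall (z), 0.14 kg; origin at the centre of its bottom edge. From 96 mm up it is a header 46 mm wide with a hang hole 18 mm wide, 106 to 134 mm up. A 40 mm stone set through the board at 72 mm up stands 15 mm proud of both faces. Hangs on one of the pegs at the start
- card_3: stiff white card, present or not, 10 mm thick (x), 66 wide (y), 150 tall (z), 0.14 kg; origin at the centre of its bottom edge. From 96 mm up it is a header 46 mm wide with a hang hole 18 mm wide, 106 to 134 mm up. A 40 mm stone set through the board at 72 mm up stands 15 mm proud of both faces. Hangs on one of the pegs at the start
- slot_rack: loose wooden rack, 213 (x) x 84 (y) x 50 mm high, 0.9 kg, origin at the centre of its underside. Four slots 17 mm wide run right through along its y, centres at x = -69, -23, 23, 69 mm, floor 10 mm up; the bars between are 29 mm thick, tops 50 mm up. A card stands in a slot with its width along the rack's y, centred, either face forward
- isolator: fixed grey isolator box, 130 mm (its x) x 100 mm (its y), top 65 mm up; origin at the centre of its underside; the handle's upright axis passes through the origin
- handle_grip (a point): point on the handle's turning axis, 100 mm above the worktop, at which to grip the black handle bar; its x runs along the bar and turns with it. The bar is 90 mm long, 16 mm thick and stands from 76 to 112 mm above the worktop on a hub of 44 mm diameter
- isolator_handle (a joint): angle of the isolator handle in rad: 0 = off (bar in line with the box's long side), 1.047 = on (bar turned 60 degrees clockwise seen from above), with stops at both ends. It stays where it is left; turning it takes about 0.15 N m
- cobble: loose granite cobble, 88 x 81 x 44 mm, bystander
- tall_tube_a: loose sand tube with a cap, 68 mm across, 162 mm tall, origin at its underside; bystander to the right
- tall_tube_b: loose sand tube like the other one; bystander to the left

How it is judged:
On the way, in this order (a step that is already met when the one before it is completed fails the run):
1. the isolator is switched off (value of joint isolator_handle below 0.15 rad), for 0.2 s.
2. every card present stands in a slot of the rack, with the isolator still off (z of card_0 in the frame of slot_rack between 0.002 and 0.018 m and x of card_0 in the frame of slot_rack between -0.085 and 0.085 m and y of card_0 in the frame of slot_rack between -0.025 and 0.025 m and angle between each of card_0, card_1, card_2, card_3's own z axis and vertical below 0.3 rad and linear speed of each of card_0, card_1, card_2, card_3 below 0.05 m/s and z of card_1 in the frame of slot_rack between 0.002 and 0.018 m and x of card_1 in the frame of slot_rack between -0.085 and 0.085 m and y of card_1 in the frame of slot_rack between -0.025 and 0.025 m and z of card_2 in the frame of slot_rack between 0.002 and 0.018 m and x of card_2 in the frame of slot_rack between -0.085 and 0.085 m and y of card_2 in the frame of slot_rack between -0.025 and 0.025 m and z of card_3 in the frame of slot_rack between 0.002 and 0.018 m and x of card_3 in the frame of slot_rack between -0.085 and 0.085 m and y of card_3 in the frame of slot_rack between -0.025 and 0.025 m and value of joint isolator_handle below 0.15 rad), for 0.2 s.
3. the isolator is switched on again (value of joint isolator_handle above 0.9 rad), for 0.2 s.
At the end, for the whole second after the job is handed in: The isolator handle is at on (over 0.9 rad) and every card present stands at rest in a slot of the rack: bottom edge within 8 mm of the slot floor, within 25 mm of the rack's middle across its width, leaning less than 0.3 rad (z of card_0 in the frame of slot_rack between 0.002 and 0.018 m and x of card_0 in the frame of slot_rack between -0.085 and 0.085 m and y of card_0 in the frame of slot_rack between -0.025 and 0.025 m and angle between each of card_0, card_1, card_2, card_3's own z axis and vertical below 0.3 rad and linear speed of each of card_0, card_1, card_2, card_3 below 0.05 m/s and z of card_1 in the frame of slot_rack between 0.002 and 0.018 m and x of card_1 in the frame of slot_rack between -0.085 and 0.085 m and y of card_1 in the frame of slot_rack between -0.025 and 0.025 m and z of card_2 in the frame of slot_rack between 0.002 and 0.018 m and x of card_2 in the frame of slot_rack between -0.085 and 0.085 m and y of card_2 in the frame of slot_rack between -0.025 and 0.025 m and z of card_3 in the frame of slot_rack between 0.002 and 0.018 m and x of card_3 in the frame of slot_rack between -0.085 and 0.085 m and y of card_3 in the frame of slot_rack between -0.025 and 0.025 m and value of joint isolator_handle above 0.9 rad); the robot touches nothing.
It fails at once if a card is off its peg and away from the rack while the isolator is on (value of joint isolator_handle above 0.5 rad and ((distance of card_0 from where it was at the start of the episode above 0.08 m and horizontal distance between card_0 and slot_rack above 0.18 m) or (distance of card_1 from where it was at the start of the episode above 0.08 m and horizontal distance between card_1 and slot_rack above 0.18 m) or (distance of card_2 from where it was at the start of the episode above 0.08 m and horizontal distance between card_2 and slot_rack above 0.18 m) or (distance of card_3 from where it was at the start of the episode above 0.08 m and horizontal distance between card_3 and slot_rack above 0.18 m))).
It fails at once if the cobble or a sand tube is pushed more than 60 mm, or a tube knocked over (distance of any of cobble, tall_tube_a, tall_tube_b from where it was at the start of the episode above 0.06 m or angle between any of tall_tube_a, tall_tube_b's own z axis and vertical above 0.5 rad).
Of card_0, card_1, card_2, card_3 only 3 to 4 are there at a start; the rules pass over those that are not, and their reading is None.
At some moment in a run one of slot_rack may be knocked a few centimetres aside while the robot is not near it.
It also fails if it takes over 210 s, if anything falls off the work surface, if the arm or the gripper's body presses on something with over 40 N, if the wrist force passes 120 N, or if a joint passes its speed limit or range.

### The arm

A 7-joint arm with a two-finger parallel gripper is mounted at the origin on a cart in front of the work surface, level with it; the furniture and walls round the work are solid. World frame = base frame: x ahead of the robot, y to its left, z up, the work surface at z = 0. Lengths are in m, angles in rad, forces in N, time in s.
With the tool pointing down it reaches from about 0.425 to 0.875 m from the base axis. Payload 4.7 kg.
Tool frame: the origin (TCP) lies at the centre of the arm's flange, where the gripper is bolted on; the fingertips stand 182 mm ahead of it and the grasp point (between the pads) lies ahead of it (ctrl.hold_point_z is the z of the grasp point in the tool frame, in m); z points along the fingers, y is the direction in which the jaws open and shut (so a half turn about z gives the same grasp; the last joint's range is limited). The gripper opens to 87 mm and grips with 3 to 60 N. Pads are 19 mm wide; open, the fingers measure 117 mm over their backs; the gripper's body (75 mm by 190 mm) begins 51 mm behind the grasp point.
Start: joints at [1.254, 0.321, -0.07, 1.45, 0.023, 1.371, -0.057], TCP at [0.211, -0.615, 0.405] pointing down, gripper open.
Joint ranges: [-2.86, 2.86], [-0.3, 2.09], [-1.38, 1.24], [0.06, 2.45], [-1.56, 4.7], [0.09, 2.05], [-2.69, 2.69]. Speed limits (rad/s): [2.57, 2.57, 3.14, 3.14, 3.14, 3.14, 3.14].

### API

Orientations are given as a rotation vector (axis times angle).
In Python, from bench import get_state, imaging, workorder, ctrl gives the robot as it stands.
- The arm moves only by the tool step_arm, never from a script. Its argument "increments" is a list of rows, each an object of numbers: "claw": the opening, from 0 (shut) to 1 (fully open); "tx", "ty", "tz": the shift along the tool's x, y, z in m; "spin": the turn about the tool's z in degrees. A call has 1 to 8 rows; each row is the pose to reach, as a shift and turn from the pose commanded when the call began, along the tool's axes at that moment; what a row does not reach only later rows make up. A row lasts 1/12 s, in which the tool goes at most 41.7 mm and 7.16 degrees, less where a joint would pass 70% of its speed; a pose out of reach is approached as far as the arm can. A call with a gripper value outside its range is refused whole. The fingers move at their own pace and stop on an object; "force" is the grip in N (left out, the last holds). Time passes only in rows, so rows that repeat a pose let the fingers close. It gives the time, the measured TCP pose, the force and the opening at its end, in the units of the state.
- get_state(): the state, without advancing time (a new reading comes with each control period).
- imaging.get_image(name): name is "scene" or "top" or "wrist"; returns the picture (384x512x3 uint8, blue, green, red); there is no depth.
- imaging.camera_params(name): a dict with "intrinsics" (3x3 intrinsics, pixels), "camera_from_world" (4x4, takes a point from world to camera coordinates). Camera axes: x right, y down, z forward; pixel columns grow to the right and rows downward; lengths in m; the calibration is good to about 2 mm. The wrist camera is an equidistant fisheye: a pixel r from the principal point sees the ray r / f radians off the axis. A picture is of the moment at which its call begins: read the wrist's pose just before it. camera_params takes no time and is no camera call; for the wrist camera it gives the pose at the moment of the call.
- workorder.close_job(): hands the job in, once; it reports no verdict.
The state is a dict: "time": time; "joint_positions": joint angles; "qd": joint speeds; "joint_torque": joint torques, N m; "position": TCP position; "tool_rot": TCP orientation; "ft_force": force on the tool from outside, world axes, zero at the start; "torque": the same for the moment, N m; "grip_width": opening from 0.0 (shut) to 1.0 (fully open).
Only numpy, scipy, OpenCV 4.12 (cv2) and the standard library are available. Lean on these libraries where they do the work, as an engineer would, in place of code of your own. Each camera call takes 0.05 s, during which the arm holds its last target. There are 200 camera calls.

## Working session

There is one attempt and no reset: what is moved stays moved. The work goes in short steps, Python scripts to look and compute and a tool call to move; the robot and the scene stay as the last step left them, time stands still between calls to the robot, and variables do not carry over. Pictures are saved under pics/ and viewed, on a budget of 14 in all, crops included, one or two more only if the job needs it, and the job is handed in when it is done.

Besides the shell and the picture viewer there is one more tool, called after "Emit:" in YAML: its name, and indented under it one key for each argument. step_arm: Moves the arm, as the interface text tells. Its arguments: {"type":"object","properties":{"increments":{"type":"array"},"force":{"type":"number"}},"required":["increments"]}

```bash
ls; mkdir -p pics
python3 - <<'E'
from bench import get_state, imaging, workorder, ctrl
import cv2,numpy as np
print(get_state()); print(ctrl.hold_point_z)
for n in("scene","top"):
    cv2.imwrite(f"pics/{n}0.png",imaging.get_image(n))
for n in("scene","top","wrist"):
    p=imaging.camera_params(n);print(n,np.round(p["intrinsics"],1).tolist(),np.round(p["camera_from_world"],4).tolist())
E
```

```text
pics
{'time': 0.0, 'joint_positions': array([ 1.25411295,  0.32181108, -0.07007735,  1.45169617,  0.02257439,
        1.37076673, -0.05689948]), 'qd': array([-1.40354488e-04, -9.67019281e-04, -8.44783297e-04, -8.90930844e-05,
        1.49252798e-03,  4.19140618e-04, -1.98846565e-03]), 'joint_torque': array([-9.77288109e-04, -4.91284704e+01, -4.04574433e-01, -3.12533391e+01,
       -6.40514656e-02,  4.36721637e-02,  1.68771858e-04]), 'position': array([ 0.21101205, -0.61457504,  0.40365822]), 'tool_rot': array([-3.09688752e+00, -5.16952376e-01,  6.06025303e-04]), 'ft_force': array([ 0.57446698, -0.17262421, -0.12362305]), 'torque': array([0.04156356, 0.01956664, 0.00484599]), 'grip_width': 0.9995875641584102}
0.1635
scene [[482.5, 0.0, 253.8], [0.0, 482.5, 195.7], [0.0, 0.0, 1.0]] [[-0.6641, -0.7477, -0.0042, 0.3704], [-0.3107, 0.281, -0.908, 0.3283], [0.68, -0.6017, -0.419, 1.1731], [0.0, 0.0, 0.0, 1.0]]
top [[385.1, 0.0, 255.3], [0.0, 385.1, 188.9], [0.0, 0.0, 1.0]] [[-0.004, -0.9999, 0.0127, -0.0082], [-0.993, 0.0025, -0.1178, 0.5874], [0.1178, -0.0131, -0.993, 1.5338], [0.0, 0.0, 0.0, 1.0]]
wrist [[297.3, 0.0, 253.4], [0.0, 297.3, 188.0], [0.0, 0.0, 1.0]] [[0.3239, -0.9461, -0.0018, -0.6495], [-0.9146, -0.3136, 0.2552, -0.0297], [-0.242, -0.0811, -0.9669, 0.3899], [0.0, 0.0, 0.0, 1.0]]
```

View pics/scene0.png

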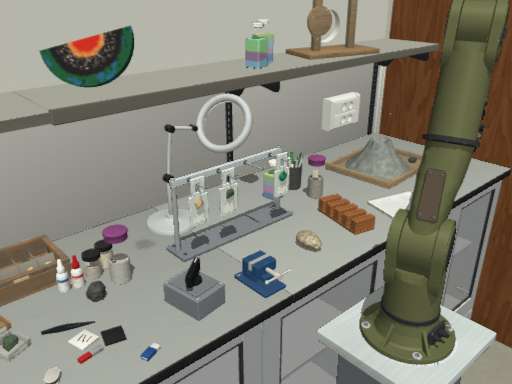

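View pics/top0.png

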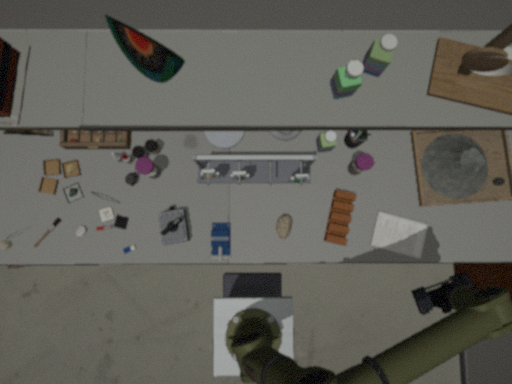

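The scene view shows three cards on pegs (198,200), (230,195), (283,172), with the second peg from the right empty. It also shows the isolator (195,285), rack (345,212), cobble (308,240) and tubes (315,180) and (120,265). In the top view the rack is at (340,217), the isolator at (174,225) and the stand at (255,168).

```bash
cat > h.py <<'E'
from bench import get_state, imaging, workorder, ctrl
import cv2,numpy as np
from scipy.spatial.transform import Rotation as R
def ray(n,uv,p=None):
    p=p or imaging.camera_params(n);K=np.array(p["intrinsics"]);T=np.array(p["camera_from_world"])
    d=np.array([(uv[0]-K[0,2])/K[0,0],(uv[1]-K[1,2])/K[1,1],1.])
    if n=="wrist":
        r=np.hypot(d[0],d[1]);d=np.array([*(d[:2]/max(r,1e-9)*np.sin(r)),np.cos(r)])
    return -T[:3,:3].T@T[:3,3],T[:3,:3].T@d
def onz(n,uv,z,p=None):
    o,d=ray(n,uv,p);return np.round((o+d*(z-o[2])/d[2]),4)
def tri(a,b):
    # a,b: (origin,dir)
    A=np.stack([a[1],-b[1]],1);s=np.linalg.lstsq(A,b[0]-a[0],rcond=None)[0]
    p,q=a[0]+s[0]*a[1],b[0]+s[1]*b[1];return np.round((p+q)/2,4),round(np.linalg.norm(p-q),4)
def proj(n,X,p=None):
    p=p or imaging.camera_params(n);K=np.array(p["intrinsics"]);T=np.array(p["camera_from_world"])
    c=T[:3,:3]@np.array(X)+T[:3,3]
    if n=="wrist":
        r=np.hypot(c[0],c[1]);t=np.arctan2(r,c[2]);c=np.array([*(c[:2]/max(r,1e-9)*t),1])
    u=K@(c/c[2]);return u[:2]
def tcp():
    s=get_state();Rm=R.from_rotvec(s["tool_rot"]).as_matrix();return s,Rm
def go(goal,yaw=None):
    """tool-frame shift of TCP to goal; yaw = wanted world heading (deg) of jaw axis (tool y)"""
    s,Rm=tcp();d=Rm.T@(np.array(goal)-s["position"])
    y=np.degrees(np.arctan2(Rm[1,1],Rm[0,1]))
    out=dict(shift=np.round(d*1000,1),jaw=round(y,1))
    if yaw is not None: out["spin"]=round(-((yaw-y+90)%180-90),1)
    return out
E
python3 - <<'E'
from h import *
im=cv2.imread("pics/top0.png")
c=im[140:260,130:390];cv2.imwrite("pics/topc.png",cv2.convertScaleAbs(cv2.resize(c,None,fx=3,fy=3,interpolation=cv2.INTER_CUBIC),alpha=1.5))
hsv=cv2.cvtColor(im,cv2.COLOR_BGR2HSV)
m=cv2.inRange(hsv,(3,90,60),(20,255,255));m[:150]=0;m[260:]=0;m[:,:320]=0;m[:,365:]=0
pts=cv2.findNonZero(m);r=cv2.minAreaRect(pts);print("rack",r,len(pts));
for q in cv2.boxPoints(r):print(onz("top",q,.05))
print(onz("top",r[0],.05))
for name,uv,z in(("iso",(172,225),.1),("cobble",(284,225),.03),("tubeA",(363,162),.162),("tubeB",(146,165),.162),("railL",(195,156),.246),("railR",(315,156),.246),("edge",(250,263),0),("shelfedge",(250,128),.4)):print(name,onz("top",uv,z))
E
```

```text
rack ((339.81109619140625, 216.75680541992188), (21.843189239501953, 52.548343658447266), 11.560131072998047) 1085
[ 0.3789 -0.2818  0.05  ]
[ 0.5852 -0.3297  0.05  ]
[ 0.5671 -0.4159  0.05  ]
[ 0.3613 -0.3667  0.05  ]
[ 0.4723 -0.3484  0.05  ]
iso [0.4406 0.312  0.1   ]
cobble [ 0.4407 -0.1256  0.03  ]
tubeA [ 0.6739 -0.4165  0.162 ]
tubeB [0.6637 0.4017 0.162 ]
railL [0.6805 0.2063 0.246 ]
railR [ 0.6799 -0.2206  0.246 ]
edge [0.2879 0.0123 0.    ]
shelfedge [0.739  0.0108 0.4   ]
```

View pics/topc.png

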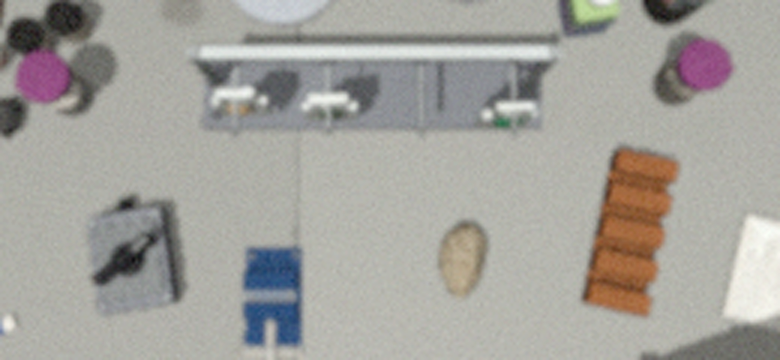

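The enlarged top view shows the bar running from (95,280) to (158,238), the box long side roughly along world x, the four pegs and the rack corners. I'll go above the isolator and refine the estimate with the wrist camera.

Run:
```python
from h import *
s,Rm=tcp();print(np.round(Rm,3).tolist())
print(go((.5,-.38,.41)),go((.44,.29,.42),34))
# shelf edge height: top row128 vs scene bottom edge (250,96)
o,d=ray("top",(250,128));n=np.cross(d,[0,1,0]);
for uv in((250,72),(250,88),(250,97)):
    o2,d2=ray("scene",uv);t=(n@(o-o2))/(n@d2);print("shelf",np.round(o2+t*d2,3))
```

```text
[[0.946, 0.325, -0.001], [0.325, -0.946, 0.002], [-0.0, -0.002, -1.0]]
{'shift': array([ 349.5, -128. ,   -6. ]), 'jaw': np.float64(-71.0)} {'shift': array([ 510.4, -781.2,  -14.9]), 'jaw': np.float64(-71.0), 'spin': np.float64(75.0)}
shelf [ 0.708 -0.121  0.509]
shelf [ 0.724 -0.134  0.455]
shelf [ 0.733 -0.141  0.423]
```

Emit:
step_arm:
  increments:
    - {"tx": 0.04,"ty": -0.012,"spin": 4,"claw": 1}
    - {"tx": 0.08,"ty": -0.026,"spin": 8}
    - {"tx": 0.118,"ty": -0.04,"spin": 12}
    - {"tx": 0.157,"ty": -0.055,"spin": 16}
    - {"tx": 0.2,"ty": -0.07,"spin": 19}
    - {"tx": 0.24,"ty": -0.085,"spin": 19}
    - {"tx": 0.29,"ty": -0.105,"spin": 19}
    - {"tx": 0.33,"ty": -0.122,"spin": 19}

```text
invalid input at $.increments[0]: expected keys claw, tx, ty, tz, spin
```

Emit:
step_arm:
  increments:
    - {"tx": 0.04,"ty": -0.012,"tz": 0,"spin": 4,"claw": 1}
    - {"tx": 0.08,"ty": -0.026,"tz": 0,"spin": 8,"claw": 1}
    - {"tx": 0.118,"ty": -0.04,"tz": 0,"spin": 12,"claw": 1}
    - {"tx": 0.157,"ty": -0.055,"tz": 0,"spin": 16,"claw": 1}
    - {"tx": 0.195,"ty": -0.07,"tz": 0,"spin": 19,"claw": 1}
    - {"tx": 0.235,"ty": -0.085,"tz": 0,"spin": 19,"claw": 1}
    - {"tx": 0.27,"ty": -0.1,"tz": 0,"spin": 19,"claw": 1}
    - {"tx": 0.31,"ty": -0.115,"tz": 0,"spin": 19,"claw": 1}

```text
time: 0.77
position: [0.4669, -0.4045, 0.4044]
tool_rot: [-3.142, 0.002, 0.001]
ft_force: [1.1, -0.7, 0.7]
grip_width: 1.003
```

Run:
```python
from h import *
print(go((.5,0,.42),-90),go((.43,.29,.42),34),get_state()["position"])
```

```text
{'shift': array([  32.6, -404.6,  -15.6]), 'jaw': np.float64(-90.1), 'spin': np.float64(-0.1)} {'shift': array([ -37.8, -694.5,  -15.5]), 'jaw': np.float64(-90.1), 'spin': np.float64(55.9)} [ 0.46690349 -0.40452851  0.40443666]
```

Emit:
step_arm:
  increments:
    - {"tx": 0.004,"ty": -0.04,"tz": -0.003,"spin": 0,"claw": 1}
    - {"tx": 0.01,"ty": -0.08,"tz": -0.006,"spin": 0,"claw": 1}
    - {"tx": 0.015,"ty": -0.12,"tz": -0.01,"spin": 0,"claw": 1}
    - {"tx": 0.02,"ty": -0.16,"tz": -0.015,"spin": 0,"claw": 1}
    - {"tx": 0.025,"ty": -0.2,"tz": -0.015,"spin": 0,"claw": 1}
    - {"tx": 0.03,"ty": -0.24,"tz": -0.015,"spin": 0,"claw": 1}
    - {"tx": 0.03,"ty": -0.28,"tz": -0.015,"spin": 0,"claw": 1}
    - {"tx": 0.03,"ty": -0.32,"tz": -0.015,"spin": 0,"claw": 1}

```text
time: 1.43
position: [0.496, -0.0839, 0.4194]
tool_rot: [3.141, -0.001, -0.001]
ft_force: [0.0, -0.2, -0.0]
grip_width: 0.996
```

Emit:
step_arm:
  increments:
    - {"tx": 0.0,"ty": -0.04,"tz": 0,"spin": 7,"claw": 1}
    - {"tx": -0.005,"ty": -0.08,"tz": 0,"spin": 14,"claw": 1}
    - {"tx": -0.01,"ty": -0.12,"tz": 0,"spin": 21,"claw": 1}
    - {"tx": -0.02,"ty": -0.16,"tz": 0,"spin": 28,"claw": 1}
    - {"tx": -0.03,"ty": -0.195,"tz": 0,"spin": 35,"claw": 1}
    - {"tx": -0.04,"ty": -0.23,"tz": 0,"spin": 42,"claw": 1}
    - {"tx": -0.05,"ty": -0.265,"tz": 0,"spin": 49,"claw": 1}
    - {"tx": -0.06,"ty": -0.3,"tz": 0,"spin": 56,"claw": 1}

```text
time: 2.1
position: [0.4477, 0.1572, 0.4268]
tool_rot: [-2.926, 1.109, -0.013]
ft_force: [-0.9, -1.2, 0.3]
grip_width: 0.994
```

Run:
```python
from h import *
s=get_state();p=imaging.camera_params("wrist");cv2.imwrite("pics/w1.png",imaging.get_image("wrist"))
import pickle;pickle.dump(p,open("pics/w1.pkl","wb"));print(s["position"],s["time"],s["joint_positions"])
print(proj("wrist",(.4406,.312,.1),p))
```

```text
[0.44772664 0.1571978  0.42678712] 2.1 [ 0.64792166 -0.06790528 -0.98296897  1.81205528 -0.06227406  1.35355993
 -2.61694699]
[166.47037347 265.96549298]
```

View pics/w1.png

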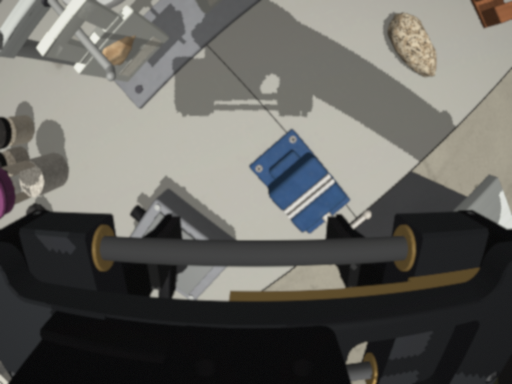

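The wrist view is mostly blocked by the gripper. The isolator shows around (185,250), behind the finger rods. The last joint is near its limit, so I'll unwind and use the half-turn alternative.

Run:
```python
from h import *
print(go((.4406,.312,.42),34))
```

```text
{'shift': array([-108.6, -110.7,    8.7]), 'jaw': np.float64(-131.8), 'spin': np.float64(14.2)}
```

Emit:
step_arm:
  increments:
    - {"tx": 0,"ty": 0,"tz": 0,"spin": -7,"claw": 1}
    - {"tx": 0,"ty": 0,"tz": 0,"spin": -14,"claw": 1}
    - {"tx": 0,"ty": 0,"tz": 0,"spin": -21,"claw": 1}
    - {"tx": 0,"ty": 0,"tz": 0,"spin": -28,"claw": 1}
    - {"tx": 0,"ty": 0,"tz": 0,"spin": -35,"claw": 1}
    - {"tx": 0,"ty": 0,"tz": 0,"spin": -42,"claw": 1}
    - {"tx": 0,"ty": 0,"tz": 0,"spin": -49,"claw": 1}
    - {"tx": 0,"ty": 0,"tz": 0,"spin": -56,"claw": 1}

```text
time: 2.82
position: [0.4504, 0.1496, 0.4269]
tool_rot: [-3.112, -0.384, -0.021]
ft_force: [-0.8, -0.0, -0.6]
grip_width: 1.0
```

Emit:
step_arm:
  increments:
    - {"tx": 0,"ty": 0,"tz": 0,"spin": -7,"claw": 1}
    - {"tx": 0,"ty": 0,"tz": 0,"spin": -14,"claw": 1}
    - {"tx": 0,"ty": 0,"tz": 0,"spin": -21,"claw": 1}
    - {"tx": 0,"ty": 0,"tz": 0,"spin": -28,"claw": 1}
    - {"tx": 0,"ty": 0,"tz": 0,"spin": -35,"claw": 1}
    - {"tx": 0,"ty": 0,"tz": 0,"spin": -42,"claw": 1}
    - {"tx": 0,"ty": 0,"tz": 0,"spin": -49,"claw": 1}
    - {"tx": 0,"ty": 0,"tz": 0,"spin": -56,"claw": 1}

```text
time: 3.48
position: [0.4504, 0.1496, 0.4269]
tool_rot: [2.571, 1.803, 0.023]
ft_force: [0.1, 0.6, 0.0]
grip_width: 1.0
```

Emit:
step_arm:
  increments:
    - {"tx": 0,"ty": 0,"tz": 0,"spin": -7,"claw": 1}
    - {"tx": 0,"ty": 0,"tz": 0,"spin": -14,"claw": 1}
    - {"tx": 0,"ty": 0,"tz": 0,"spin": -21,"claw": 1}
    - {"tx": 0,"ty": 0,"tz": 0,"spin": -28,"claw": 1}
    - {"tx": 0,"ty": 0,"tz": 0,"spin": -35,"claw": 1}
    - {"tx": 0,"ty": 0,"tz": 0,"spin": -42,"claw": 1}
    - {"tx": 0,"ty": 0,"tz": 0,"spin": -49,"claw": 1}
    - {"tx": 0,"ty": 0,"tz": 0,"spin": -49,"claw": 1}

```text
time: 4.15
position: [0.4504, 0.1497, 0.4269]
tool_rot: [1.593, 2.7, 0.021]
ft_force: [-0.2, 0.4, -0.1]
grip_width: 0.999
```

Run:
```python
from h import *
print(go((.4406,.312,.42),34))
s=get_state();p=imaging.camera_params("wrist");print(s["position"],s["joint_positions"]);T=np.array(p["camera_from_world"]);print(np.round(T,3),"campos",-T[:3,:3].T@T[:3,3])
print(proj("wrist",(.4406,.312,.1),p))
```

```text
{'shift': array([146.8,  69.8,   8. ]), 'jaw': np.float64(28.9), 'spin': np.float64(-5.1)}
[0.45038705 0.14969278 0.42689342] [ 0.51034941 -0.06083151 -0.84108122  1.81479979 -0.04987156  1.35327482
  0.18498772]
[[ 0.876  0.483  0.015 -0.474]
 [ 0.464 -0.849  0.254 -0.118]
 [ 0.135 -0.216 -0.967  0.382]
 [ 0.     0.     0.     1.   ]] campos [0.4178033  0.21049159 0.40661775]
[315.53621478  39.87541923]
```

Run:
```python
from h import *
p=imaging.camera_params("wrist");im=imaging.get_image("wrist")
import pickle;pickle.dump(p,open("pics/w2.pkl","wb"));cv2.imwrite("pics/w2r.png",im)
cv2.imwrite("pics/w2.png",cv2.resize(im[0:160,220:420],None,fx=4,fy=3.75*1,interpolation=cv2.INTER_CUBIC))
```

```text
(no output)
```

View pics/w2.png

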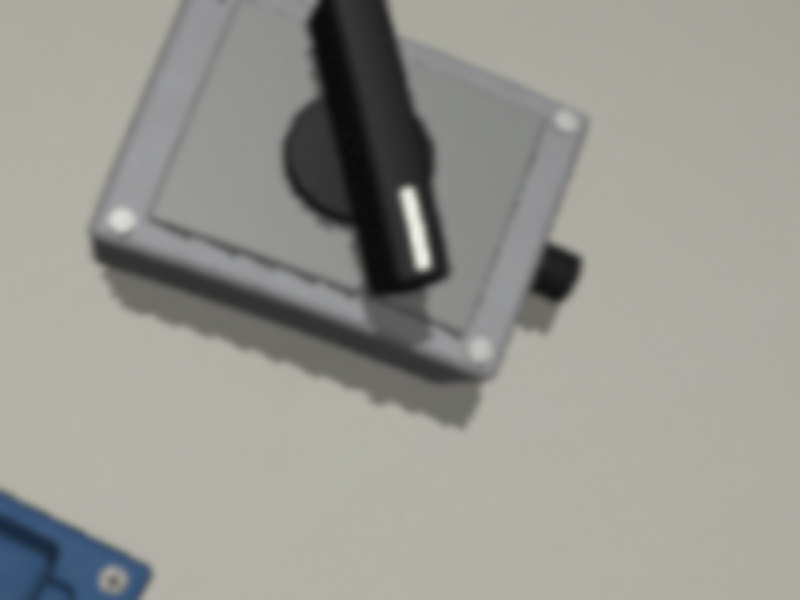

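Bar, white stripe (408,188)–(425,268), and three box screws (120,220), (480,350), (565,120) are clear.

Run:
```python
from h import *
import pickle;p=pickle.load(open("pics/w2.pkl","rb"))
f=lambda u,v,z:onz("wrist",(220+u/4,v/3.75),z,p)
a,b,c=[f(*q,.065) for q in((120,220),(480,350),(565,120))]
ce=(a+c)/2;print("centre",ce,"long",np.degrees(np.arctan2(*(b-a)[1::-1])),np.linalg.norm(b-a),np.linalg.norm(c-b))
s,e=f(408,188,.112),f(425,268,.112);print("stripe",np.degrees(np.arctan2(*(e-s)[1::-1])),s,e)
s,e=f(385,0,.112),f(440,265,.112);print("edge",np.degrees(np.arctan2(*(e-s)[1::-1])),s,e)
long=np.degrees(np.arctan2(*(b-a)[1::-1]))
print(go((ce[0],ce[1],.4),(long-60+90)),go((ce[0],ce[1],.2635)))
```

```text
centre [0.43745 0.31495 0.065  ] long 9.394736536614747 0.11149547076002683 0.08320252400017682
stripe -50.260022215671015 [0.4505 0.302  0.112 ] [0.4648 0.2848 0.112 ]
edge -51.537722549544064 [0.4198 0.348  0.112 ] [0.4677 0.2877 0.112 ]
{'shift': array([151. ,  67.3,  28.1]), 'jaw': np.float64(28.6), 'spin': np.float64(-10.8)} {'shift': array([150.9,  65.3, 164.6]), 'jaw': np.float64(28.6)}
```

Emit:
step_arm:
  increments:
    - {"tx": 0.038,"ty": 0.017,"tz": 0.007,"spin": -5,"claw": 1}
    - {"tx": 0.076,"ty": 0.034,"tz": 0.014,"spin": -10.8,"claw": 1}
    - {"tx": 0.114,"ty": 0.05,"tz": 0.021,"spin": -10.8,"claw": 1}
    - {"tx": 0.151,"ty": 0.066,"tz": 0.028,"spin": -10.8,"claw": 1}
    - {"tx": 0.151,"ty": 0.066,"tz": 0.06,"spin": -10.8,"claw": 1}
    - {"tx": 0.151,"ty": 0.066,"tz": 0.095,"spin": -10.8,"claw": 1}
    - {"tx": 0.151,"ty": 0.066,"tz": 0.13,"spin": -10.8,"claw": 1}
    - {"tx": 0.151,"ty": 0.066,"tz": 0.13,"spin": -10.8,"claw": 1}

```text
time: 4.87
position: [0.4352, 0.3136, 0.2918]
tool_rot: [1.341, 2.84, 0.005]
ft_force: [-1.2, -1.6, 0.4]
grip_width: 0.998
```

Run:
```python
from h import *
print(go((.4375,.315,.2635),39.4),get_state()["position"],get_state()["joint_positions"])
```

```text
{'shift': array([-0.4,  2.6, 28.3]), 'jaw': np.float64(39.5), 'spin': np.float64(0.1)} [0.4351606  0.31359625 0.29175442] [ 0.18991179  0.30402855 -0.98427946  1.8462459   0.27891014  1.13511109
 -0.20338786]
```

Emit:
step_arm:
  increments:
    - {"tx": 0,"ty": 0.003,"tz": 0.015,"spin": 0,"claw": 1}
    - {"tx": 0,"ty": 0.003,"tz": 0.028,"spin": 0,"claw": 1}
    - {"tx": 0,"ty": 0.003,"tz": 0.028,"spin": 0,"claw": 0.1}
    - {"tx": 0,"ty": 0.003,"tz": 0.028,"spin": 0,"claw": 0}
    - {"tx": 0,"ty": 0.003,"tz": 0.028,"spin": 0,"claw": 0}
    - {"tx": 0,"ty": 0.003,"tz": 0.028,"spin": 0,"claw": 0}
    - {"tx": 0,"ty": 0.003,"tz": 0.028,"spin": 0,"claw": 0}
    - {"tx": 0,"ty": 0.003,"tz": 0.028,"spin": 0,"claw": 0}
  force: 15

```text
time: 5.53
position: [0.4397, 0.3183, 0.2713]
tool_rot: [1.333, 2.834, 0.022]
ft_force: [-0.3, -0.0, 0.2]
grip_width: 0.632
```

Emit:
step_arm:
  increments:
    - {"tx": 0,"ty": 0,"tz": 0,"spin": 0,"claw": 0}
    - {"tx": 0,"ty": 0,"tz": 0,"spin": 0,"claw": 0}
    - {"tx": 0,"ty": 0,"tz": 0,"spin": 0,"claw": 0}
    - {"tx": 0,"ty": 0,"tz": 0,"spin": 0,"claw": 0}
    - {"tx": 0,"ty": 0,"tz": 0,"spin": 0,"claw": 0}
    - {"tx": 0,"ty": 0,"tz": 0,"spin": 0,"claw": 0}
    - {"tx": 0,"ty": 0,"tz": 0,"spin": 0,"claw": 0}
    - {"tx": 0,"ty": 0,"tz": 0,"spin": 0,"claw": 0}

```text
time: 6.2
position: [0.4367, 0.3163, 0.2696]
tool_rot: [1.335, 2.839, -0.0]
ft_force: [-11.7, -9.4, 12.4]
grip_width: 0.178
```

Run:
```python
from h import *
s,Rm=tcp();print(go((.4375,.315,.2635),39.4),s["position"],s["joint_positions"],s["ft_force"],s["torque"],s["grip_width"],np.round(Rm[:,2],3))
```

```text
{'shift': array([-1.5, -0.2,  6.2]), 'jaw': np.float64(39.6), 'spin': np.float64(0.2)} [0.43668216 0.3162604  0.26964909] [ 0.16326315  0.34085256 -0.96790256  1.86046747  0.31836472  1.1021835
 -0.23205829] [-11.69611534  -9.41849596  12.41170542] [-2.32341722  2.53671752  0.12254863] 0.1784594041024428 [ 0.004 -0.002 -1.   ]
```

Emit:
step_arm:
  increments:
    - {"tx": 0,"ty": 0,"tz": 0,"spin": -6,"claw": 0}
    - {"tx": 0,"ty": 0,"tz": 0,"spin": -12,"claw": 0}
    - {"tx": 0,"ty": 0,"tz": 0,"spin": -18,"claw": 0}
    - {"tx": 0,"ty": 0,"tz": 0,"spin": -24,"claw": 0}
    - {"tx": 0,"ty": 0,"tz": 0,"spin": -30,"claw": 0}
    - {"tx": 0,"ty": 0,"tz": 0,"spin": -36,"claw": 0}
    - {"tx": 0,"ty": 0,"tz": 0,"spin": -42,"claw": 0}
    - {"tx": 0,"ty": 0,"tz": 0,"spin": -48,"claw": 0}

```text
time: 6.87
position: [0.4368, 0.3167, 0.2697]
tool_rot: [0.057, 3.136, -0.0]
ft_force: [-9.4, -8.5, 10.4]
grip_width: 0.181
```

Run:
```python
from h import *
s,Rm=tcp();print(go((.4375,.315,.2635),99.4),s["position"],s["joint_positions"],s["ft_force"],s["torque"],s["grip_width"],np.round(Rm[:,2],3))
```

```text
{'shift': array([-0.7, -1.6,  6.2]), 'jaw': np.float64(87.9), 'spin': np.float64(-11.5)} [0.43681609 0.31667253 0.26969242] [ 0.2823808   0.41720894 -1.133512    1.85750075  0.42179059  1.13159327
  0.53118746] [-9.41832734 -8.48419604 10.40734454] [-1.74809452  2.23007239 -0.11109722] 0.18086536090662264 [ 0.005 -0.    -1.   ]
```

Emit:
step_arm:
  increments:
    - {"tx": 0,"ty": 0,"tz": 0,"spin": -5,"claw": 0}
    - {"tx": 0,"ty": 0,"tz": 0,"spin": -9,"claw": 0}
    - {"tx": 0,"ty": 0,"tz": 0,"spin": -12,"claw": 0}
    - {"tx": 0,"ty": 0,"tz": 0,"spin": -12.5,"claw": 0}
    - {"tx": 0,"ty": 0,"tz": 0,"spin": -12.5,"claw": 0}
    - {"tx": 0,"ty": 0,"tz": 0,"spin": -12,"claw": 0}

```text
time: 7.37
position: [0.4369, 0.3168, 0.2697]
tool_rot: [-0.262, 3.126, -0.0]
ft_force: [-9.6, -8.3, 10.6]
grip_width: 0.184
```

Run:
```python
from h import *
s,Rm=tcp();print(go((.4375,.315,.2635),99.4),s["torque"],s["ft_force"])
```

```text
{'shift': array([-0.3, -1.8,  6.2]), 'jaw': np.float64(99.6), 'spin': np.float64(0.2)} [-1.71450537  2.20940377 -0.19050658] [-9.62017088 -8.33439638 10.55556866]
```

The jaw heading is 99.6° against the box long side at 9.4°, so the handle is at the off stop. I'll release and lift, then look at the cards in the first scene image.

Emit:
step_arm:
  increments:
    - {"tx": 0,"ty": 0,"tz": 0,"spin": 0,"claw": 0.6}
    - {"tx": 0,"ty": 0,"tz": 0,"spin": 0,"claw": 0.6}
    - {"tx": 0,"ty": 0,"tz": 0,"spin": 0,"claw": 0.6}
    - {"tx": 0,"ty": 0,"tz": 0,"spin": 0,"claw": 0.6}
    - {"tx": 0,"ty": 0,"tz": 0,"spin": 0,"claw": 0.6}
    - {"tx": 0,"ty": 0,"tz": -0.03,"spin": 0,"claw": 1}
    - {"tx": 0,"ty": 0,"tz": -0.06,"spin": 0,"claw": 1}
    - {"tx": 0,"ty": 0,"tz": -0.1,"spin": 0,"claw": 1}

```text
time: 8.03
position: [0.4377, 0.3168, 0.37]
tool_rot: [-0.264, 3.12, 0.01]
ft_force: [1.0, -0.3, 0.8]
grip_width: 0.703
```

Run:
```python
from h import *
im=cv2.imread("pics/scene0.png");cv2.imwrite("pics/sc.png",cv2.resize(im[145:252,165:300],None,fx=5.5,fy=5.5,interpolation=cv2.INTER_CUBIC))
s=get_state();print(s["position"],s["ft_force"],s["joint_positions"],s["grip_width"],go((.5,.2,.45),90))
```

```text
[0.43769252 0.31682217 0.36995635] [ 0.98778809 -0.31434671  0.80893467] [ 0.41630316  0.33068707 -1.27709127  1.74631162  0.33125558  1.29874906
  0.80602582] 0.7027580927963776 {'shift': array([ -42.7, -125.2,  -80.2]), 'jaw': np.float64(99.7), 'spin': np.float64(9.7)}
```

View pics/sc.png

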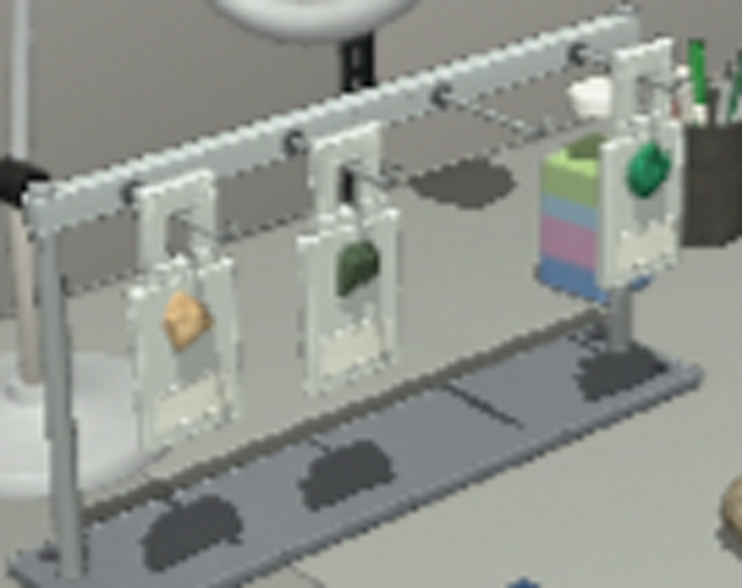

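The crop shows header tops of the three cards at (140,186)–(212,172), (313,138)–(380,124) and (613,48)–(672,40). Pegs 1, 2 and 4 from the left carry cards, and the third is empty.

Run:
```python
from h import *
g=lambda u,v,z:onz("scene",(165+(u+.5)/5.5-.5,145+(v+.5)/5.5-.5),z)
for n,a,b in(("A",(140,186),(212,172)),("B",(313,138),(380,124)),("C",(613,48),(672,40))):
    p,q=g(*a,.254),g(*b,.254);print(n,p,q,(p+q)/2,np.linalg.norm(p-q))
print("railTop",g(30,188,.246),g(635,10,.246),"base",g(703,378,.012),g(12,566,.012))
t=lambda u,v,z:onz("top",(130+(u+.5)/3-.5,140+(v+.5)/3-.5),z)
print("TOP A",t(220,93,.254),t(258,93,.254),"B",t(307,100,.254),t(350,100,.254),"C",t(490,110,.254),t(535,110,.254))
print("tips",[t(*q,.247) for q in((236,133),(328,133),(421,133),(514,134))])
print("railtop front/back L,R",t(197,59,.246),t(197,47,.246),t(555,58,.246),t(555,46,.246),"base",t(203,127,.012),t(540,127,.012))
```

```text
A [0.6342 0.1766 0.254 ] [0.6244 0.1371 0.254 ] [0.6293  0.15685 0.254  ] 0.04069754292337562
B [0.6268 0.0672 0.254 ] [0.6184 0.0267 0.254 ] [0.6226  0.04695 0.254  ] 0.04136193902611434
C [ 0.6209 -0.1552  0.254 ] [ 0.6073 -0.1913  0.254 ] [ 0.6141  -0.17325  0.254  ] 0.038576806503390106
railTop [0.6874 0.2109 0.246 ] [ 0.6783 -0.23    0.246 ] base [ 0.61   -0.2309  0.012 ] [0.708  0.2308 0.012 ]
TOP A [0.6264 0.1763 0.254 ] [0.6263 0.1319 0.254 ] B [0.6179 0.0745 0.254 ] [0.6178 0.0241 0.254 ] C [ 0.6056 -0.14    0.254 ] [ 0.6055 -0.1929  0.254 ]
tips [array([0.58  , 0.1579, 0.247 ]), array([0.5798, 0.0501, 0.247 ]), array([ 0.5795, -0.0592,  0.247 ]), array([ 0.5781, -0.1686,  0.247 ])]
railtop front/back L,R [0.6685 0.205  0.246 ] [0.6829 0.2052 0.246 ] [ 0.6691 -0.2191  0.246 ] [ 0.6836 -0.2194  0.246 ] base [0.6195 0.2292 0.012 ] [ 0.6184 -0.2361  0.012 ]
```

Run:
```python
from h import *
print(go((.5,.05,.46),90))
```

```text
{'shift': array([ -17.6, -273. ,  -91.3]), 'jaw': np.float64(99.7), 'spin': np.float64(9.7)}
```

Emit:
step_arm:
  increments:
    - {"tx": -0.002,"ty": -0.034,"tz": -0.02,"spin": 2,"claw": 1}
    - {"tx": -0.004,"ty": -0.068,"tz": -0.04,"spin": 4,"claw": 1}
    - {"tx": -0.007,"ty": -0.102,"tz": -0.06,"spin": 6,"claw": 1}
    - {"tx": -0.01,"ty": -0.136,"tz": -0.08,"spin": 8,"claw": 1}
    - {"tx": -0.013,"ty": -0.17,"tz": -0.091,"spin": 9.7,"claw": 1}
    - {"tx": -0.016,"ty": -0.205,"tz": -0.091,"spin": 9.7,"claw": 1}
    - {"tx": -0.0176,"ty": -0.24,"tz": -0.091,"spin": 9.7,"claw": 1}
    - {"tx": -0.0176,"ty": -0.273,"tz": -0.091,"spin": 9.7,"claw": 1}

```text
time: 8.7
position: [0.5003, 0.0485, 0.4607]
tool_rot: [0.003, 3.127, 0.011]
ft_force: [0.4, -0.5, -0.1]
grip_width: 0.994
```

Run:
```python
from h import *
print(go((.54,-.17,.46),90),get_state()["joint_positions"])
```

```text
{'shift': array([-4.020e+01, -2.185e+02, -1.000e-01]), 'jaw': np.float64(89.9), 'spin': np.float64(-0.1)} [ 1.04934012  0.03032174 -1.20003325  1.69589026  0.02416007  1.41890096
  1.41478847]
```

Emit:
step_arm:
  increments:
    - {"tx": -0.005,"ty": -0.038,"tz": 0,"spin": 0,"claw": 1}
    - {"tx": -0.01,"ty": -0.076,"tz": 0,"spin": 0,"claw": 1}
    - {"tx": -0.015,"ty": -0.114,"tz": 0,"spin": 0,"claw": 1}
    - {"tx": -0.02,"ty": -0.152,"tz": 0,"spin": 0,"claw": 1}
    - {"tx": -0.025,"ty": -0.19,"tz": 0,"spin": 0,"claw": 1}
    - {"tx": -0.03,"ty": -0.228,"tz": 0,"spin": 0,"claw": 1}
    - {"tx": -0.035,"ty": -0.266,"tz": 0,"spin": 0,"claw": 1}
    - {"tx": -0.04,"ty": -0.304,"tz": 0,"spin": 0,"claw": 1}

```text
time: 9.37
position: [0.5397, -0.2555, 0.4581]
tool_rot: [0.002, 3.128, 0.012]
ft_force: [0.4, -0.2, 0.4]
grip_width: 0.999
```

Emit:
step_arm:
  increments:
    - {"tx": -0.01,"ty": -0.025,"tz": 0,"spin": 0,"claw": 1}
    - {"tx": -0.02,"ty": -0.05,"tz": 0,"spin": 0,"claw": 1}
    - {"tx": -0.02,"ty": -0.07,"tz": 0,"spin": 0,"claw": 1}
    - {"tx": -0.02,"ty": -0.07,"tz": 0,"spin": 0,"claw": 1}
    - {"tx": -0.02,"ty": -0.07,"tz": 0,"spin": 0,"claw": 1}

```text
time: 9.78
position: [0.5594, -0.325, 0.4571]
tool_rot: [0.005, 3.129, 0.015]
ft_force: [-0.5, 1.9, 0.3]
grip_width: 1.001
```

```bash
cat > look.py <<'E'
from h import *
import pickle,sys
def look(tag):
    s=get_state();p=imaging.camera_params("wrist");im=imaging.get_image("wrist")
    pickle.dump(p,open(f"pics/{tag}.pkl","wb"));cv2.imwrite(f"pics/{tag}.png",im);return im,p,s
if __name__=="__main__":
    im,p,s=look(sys.argv[1]);print(s["time"],s["position"],s["joint_positions"])
E
python3 look.py w3
```

```text
9.7833 [ 0.55936767 -0.32498164  0.45705371] [ 1.16592595  0.43737416 -0.94132913  1.35637698  0.33717875  1.50985732
  1.82173332]
```

View pics/w3.png

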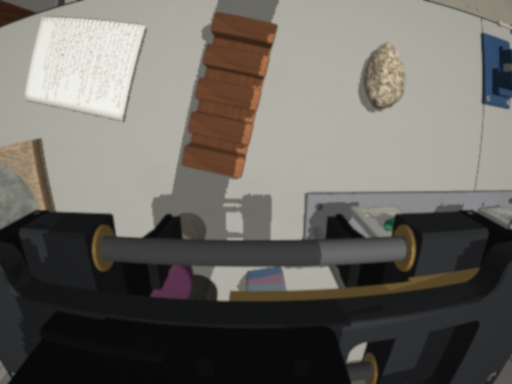

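The rack is seen from nearly straight above, with corners about (215,13), (276,25), (240,178) and (183,165). The cobble and stand are clear.

```bash
cat > rack.py <<'E'
from h import *
def rack(im,p,n="wrist",roi=None):
    m=cv2.inRange(cv2.cvtColor(im,cv2.COLOR_BGR2HSV),(3,90,40),(20,255,255))
    if roi: x0,y0,x1,y1=roi;k=np.zeros_like(m);k[y0:y1,x0:x1]=255;m&=k
    m=cv2.morphologyEx(m,cv2.MORPH_CLOSE,np.ones((9,9)))
    c=max(cv2.findContours(m,cv2.RETR_EXTERNAL,cv2.CHAIN_APPROX_NONE)[0],key=cv2.contourArea)[:,0]
    w=np.array([onz(n,q,.05,p)[:2] for q in c])
    r=cv2.minAreaRect((w*1000).astype(np.float32));b=cv2.boxPoints(r)/1000
    e=[b[1]-b[0],b[2]-b[1]];L=max(e,key=np.linalg.norm);L=L*np.sign(L[0])
    th=np.arctan2(L[1],L[0]);c0=np.array(r[0])/1000;u=L/np.linalg.norm(L)
    print("rack",np.round(c0,4),"yaw",round(np.degrees(th),2),"size",np.round(r[1],1),"slots",[np.round(c0+u*k,4).tolist() for k in(-.069,-.023,.023,.069)])
    return c0,th
def toprack():
    p=imaging.camera_params("top");return rack(imaging.get_image("top"),p,"top",(320,150,365,260))
E
python3 - <<'E'
from rack import *
import pickle
rack(cv2.imread("pics/w3.png"),pickle.load(open("pics/w3.pkl","rb")),"wrist",(170,0,290,190))
rack(cv2.imread("pics/top0.png"),imaging.camera_params("top"),"top",(320,150,365,260))
s,Rm=tcp();print(s["position"]+Rm@[0,0,.1635],Rm[:,2])
gp=np.array((.61,-.17,.30));print(go(gp-Rm@[0,0,.1635],90))
E
```

```text
rack [ 0.4725 -0.3544] yaw -13.52 size [ 81.8 210.3] slots [[0.4055, -0.3382], [0.4502, -0.349], [0.4949, -0.3597], [0.5396, -0.3705]]
rack [ 0.4733 -0.3486] yaw -13.44 size [ 87.2 211.4] slots [[0.4061, -0.3326], [0.4509, -0.3433], [0.4956, -0.354], [0.5404, -0.3647]]
[ 0.5618439  -0.32161898  0.29407084] [ 0.01328565  0.00973062 -0.99986439]
{'shift': array([-48. , 151.7,  -3.8]), 'jaw': np.float64(89.9), 'spin': np.float64(-0.1)}
```

Emit:
step_arm:
  increments:
    - {"tx": 0.0,"ty": 0.038,"tz": 0,"spin": 0,"claw": 1}
    - {"tx": 0.0,"ty": 0.076,"tz": 0,"spin": 0,"claw": 1}
    - {"tx": 0.0,"ty": 0.114,"tz": 0,"spin": 0,"claw": 1}
    - {"tx": -0.016,"ty": 0.152,"tz": 0,"spin": 0,"claw": 1}
    - {"tx": -0.032,"ty": 0.152,"tz": 0,"spin": 0,"claw": 1}
    - {"tx": -0.048,"ty": 0.152,"tz": -0.004,"spin": 0,"claw": 1}
    - {"tx": -0.048,"ty": 0.152,"tz": -0.004,"spin": 0,"claw": 1}
    - {"tx": -0.048,"ty": 0.152,"tz": -0.004,"spin": 0,"claw": 1}

```text
time: 10.5
position: [0.6077, -0.1698, 0.464]
tool_rot: [-0.003, 3.128, 0.014]
ft_force: [-0.6, 0.3, -0.4]
grip_width: 1.003
```

```bash
cat >> h.py <<'E'
def gp(goal,yaw=None):
    """shift to bring the grasp point to goal; reports present grasp point"""
    s,Rm=tcp();o=Rm@[0,0,.1635]
    print("grasp",np.round(s["position"]+o,4),"axis",np.round(Rm[:,2],3),"F",np.round(s["ft_force"],1),"w",round(s["grip_width"],3),"t",s["time"],"q",np.round(s["joint_positions"],2))
    print(go(np.array(goal)-o,yaw))
E
python3 - <<'E'
from look import *
gp((.61,-.17,.234),90)
im,p,s=look("w4")
for X in((.61,-.17,.254),(.61,-.147,.254),(.61,-.193,.254),(.578,-.17,.247)):print(proj("wrist",X,p))
E
```

```text
grasp [ 0.6099 -0.1684  0.3005] axis [ 0.013  0.009 -1.   ] F [-0.6  0.3 -0.4] w 1.003 t 10.5 q [ 0.97  0.41 -0.99  1.39  0.33  1.51  1.57]
{'shift': array([ 0.7, -2.2, 66.4]), 'jaw': np.float64(90.1), 'spin': np.float64(0.1)}
[250.83321848 213.99396482]
[284.66033307 213.81723938]
[217.00711466 213.94670903]
[250.74987694 165.46442067]
```

View pics/w4.png

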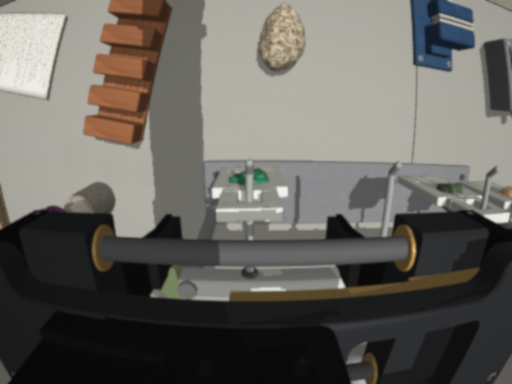

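The wrist view shows card C's header top at (217–283, 207–221) and the peg tip at (249,163). Both match the predicted positions to about 1–2 mm, so I'll descend and grip.

Emit:
step_arm:
  increments:
    - {"tx": 0.001,"ty": -0.002,"tz": 0.02,"spin": 0,"claw": 1}
    - {"tx": 0.001,"ty": -0.002,"tz": 0.04,"spin": 0,"claw": 1}
    - {"tx": 0.001,"ty": -0.002,"tz": 0.056,"spin": 0,"claw": 1}
    - {"tx": 0.001,"ty": -0.002,"tz": 0.066,"spin": 0,"claw": 1}
    - {"tx": 0.001,"ty": -0.002,"tz": 0.066,"spin": 0,"claw": 0.4}
    - {"tx": 0.001,"ty": -0.002,"tz": 0.066,"spin": 0,"claw": 0.4}
    - {"tx": 0.001,"ty": -0.002,"tz": 0.066,"spin": 0,"claw": 0.4}
    - {"tx": 0.001,"ty": -0.002,"tz": 0.066,"spin": 0,"claw": 0.4}
  force: 20

```text
time: 11.22
position: [0.6077, -0.173, 0.3991]
tool_rot: [0.002, 3.126, 0.012]
ft_force: [0.2, -0.5, 0.7]
grip_width: 0.777
```

Emit:
step_arm:
  increments:
    - {"tx": 0,"ty": 0,"tz": 0,"spin": 0,"claw": 0.4}
    - {"tx": 0,"ty": 0,"tz": 0,"spin": 0,"claw": 0.4}
    - {"tx": 0,"ty": 0,"tz": 0,"spin": 0,"claw": 0.4}
    - {"tx": 0,"ty": 0,"tz": 0,"spin": 0,"claw": 0.4}
    - {"tx": 0,"ty": 0,"tz": 0,"spin": 0,"claw": 0.4}
    - {"tx": 0,"ty": 0,"tz": 0,"spin": 0,"claw": 0.4}

```text
time: 11.72
position: [0.6076, -0.173, 0.3981]
tool_rot: [0.002, 3.128, 0.013]
ft_force: [-0.4, 0.2, 0.7]
grip_width: 0.528
```

Run:
```python
from look import *
gp((.61,-.17,.249),90)
```

```text
grasp [ 0.6099 -0.1716  0.2346] axis [ 0.014  0.008 -1.   ] F [-0.4  0.2  0.7] w 0.528 t 11.7167 q [ 0.97  0.44 -0.98  1.49  0.36  1.39  1.55]
{'shift': array([ -0.3,   1.7, -14.4]), 'jaw': np.float64(89.9), 'spin': np.float64(-0.1)}
```

Emit:
step_arm:
  increments:
    - {"tx": 0,"ty": 0,"tz": 0,"spin": 0,"claw": 0}
    - {"tx": 0,"ty": 0,"tz": 0,"spin": 0,"claw": 0}
    - {"tx": 0,"ty": 0,"tz": 0,"spin": 0,"claw": 0}
    - {"tx": 0,"ty": 0,"tz": -0.005,"spin": 0,"claw": 0}
    - {"tx": 0,"ty": 0,"tz": -0.01,"spin": 0,"claw": 0}
    - {"tx": 0,"ty": 0,"tz": -0.015,"spin": 0,"claw": 0}
    - {"tx": 0,"ty": 0,"tz": -0.015,"spin": 0,"claw": 0}
    - {"tx": 0,"ty": 0,"tz": -0.015,"spin": 0,"claw": 0}

```text
time: 12.38
position: [0.6074, -0.1733, 0.413]
tool_rot: [0.002, 3.128, 0.013]
ft_force: [-0.3, 0.6, -0.9]
grip_width: 0.529
```

Run:
```python
from look import *
gp((.61,-.17,.249),90)
```

```text
grasp [ 0.6096 -0.172   0.2495] axis [ 0.014  0.008 -1.   ] F [-0.3  0.6 -0.9] w 0.529 t 12.3833 q [ 0.98  0.43 -0.98  1.47  0.35  1.42  1.56]
{'shift': array([-0.4,  2. ,  0.5]), 'jaw': np.float64(89.9), 'spin': np.float64(-0.1)}
```

Emit:
step_arm:
  increments:
    - {"tx": 0.01,"ty": 0,"tz": 0,"spin": 0,"claw": 0}
    - {"tx": 0.02,"ty": 0,"tz": 0,"spin": 0,"claw": 0}
    - {"tx": 0.03,"ty": 0,"tz": 0,"spin": 0,"claw": 0}
    - {"tx": 0.042,"ty": 0,"tz": 0,"spin": 0,"claw": 0}
    - {"tx": 0.054,"ty": 0,"tz": 0,"spin": 0,"claw": 0}
    - {"tx": 0.068,"ty": 0,"tz": 0,"spin": 0,"claw": 0}
    - {"tx": 0.082,"ty": 0,"tz": 0,"spin": 0,"claw": 0}
    - {"tx": 0.09,"ty": 0,"tz": 0,"spin": 0,"claw": 0}

```text
time: 13.05
position: [0.5161, -0.1731, 0.4111]
tool_rot: [0.002, 3.13, 0.012]
ft_force: [-0.1, -0.7, -1.4]
grip_width: 0.531
```

Run:
```python
from look import *
from rack import *
im,p,s=look("w5")
toprack()
rack(im,p,"wrist",(60,0,240,200))
gp((.5396,-.3705,.24),76.5)
```

```text
rack [ 0.4696 -0.3623] yaw -13.34 size [ 59.2 211. ] slots [[0.4025, -0.3464], [0.4472, -0.357], [0.492, -0.3676], [0.5367, -0.3782]]
rack [ 0.4692 -0.345 ] yaw -13.48 size [ 96.4 200.7] slots [[0.4021, -0.3289], [0.4469, -0.3396], [0.4916, -0.3504], [0.5363, -0.3611]]
grasp [ 0.5184 -0.1723  0.248 ] axis [ 0.012  0.006 -1.   ] F [-0.  -0.4 -1.9] w 0.527 t 13.15 q [ 1.22  0.21 -1.05  1.68  0.18  1.35  1.71]
{'shift': array([ -21.6, -198.2,    7. ]), 'jaw': np.float64(89.9), 'spin': np.float64(13.4)}
```

View pics/w5.png

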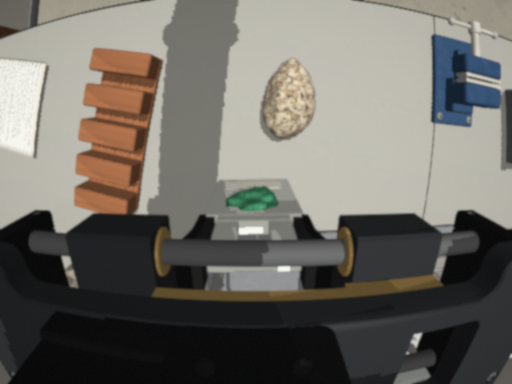

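Card C is in hand, with its green stone at (250,200), and the rack has not moved. Now I'll go over the far slot.

Emit:
step_arm:
  increments:
    - {"tx": -0.003,"ty": -0.03,"tz": 0,"spin": 2,"claw": 0}
    - {"tx": -0.006,"ty": -0.06,"tz": 0,"spin": 4,"claw": 0}
    - {"tx": -0.009,"ty": -0.09,"tz": 0,"spin": 6,"claw": 0}
    - {"tx": -0.012,"ty": -0.12,"tz": 0,"spin": 8,"claw": 0}
    - {"tx": -0.016,"ty": -0.15,"tz": 0,"spin": 10,"claw": 0}
    - {"tx": -0.02,"ty": -0.175,"tz": 0,"spin": 12,"claw": 0}
    - {"tx": -0.0216,"ty": -0.19,"tz": 0,"spin": 13.4,"claw": 0}
    - {"tx": -0.0216,"ty": -0.198,"tz": 0,"spin": 13.4,"claw": 0}

```text
time: 13.82
position: [0.5388, -0.3745, 0.4089]
tool_rot: [0.373, 3.107, 0.016]
ft_force: [0.2, -0.1, -1.2]
grip_width: 0.529
```

Emit:
step_arm:
  increments:
    - {"tx": 0,"ty": 0,"tz": 0,"spin": 0,"claw": 0}
    - {"tx": 0,"ty": 0,"tz": 0,"spin": 0,"claw": 0}
    - {"tx": 0,"ty": 0,"tz": 0,"spin": 0,"claw": 0}

```text
time: 14.07
position: [0.5394, -0.3692, 0.4103]
tool_rot: [0.363, 3.108, 0.017]
ft_force: [0.8, 0.4, -1.7]
grip_width: 0.524
```

Run:
```python
from look import *
im,p,s=look("w6")
gp((.5396,-.3705,.20),76.5)
for k,X in enumerate(((.4055,-.3382),(.4502,-.349),(.4949,-.3597),(.5396,-.3705))):print(k,proj("wrist",(*X,.05),p))
```

```text
grasp [ 0.5415 -0.3678  0.247 ] axis [ 0.013  0.009 -1.   ] F [-1.   0.8 -1.3] w 0.523 t 14.1167 q [ 1.2   0.46 -0.88  1.41  0.34  1.43  1.67]
{'shift': array([ 1.7, -3.6, 47. ]), 'jaw': np.float64(76.7), 'spin': np.float64(0.2)}
0 [248.96134743  48.37354218]
1 [248.80152114  87.89962913]
2 [248.78492502 128.12420473]
3 [248.74022868 167.64697068]
```

View pics/w6.png

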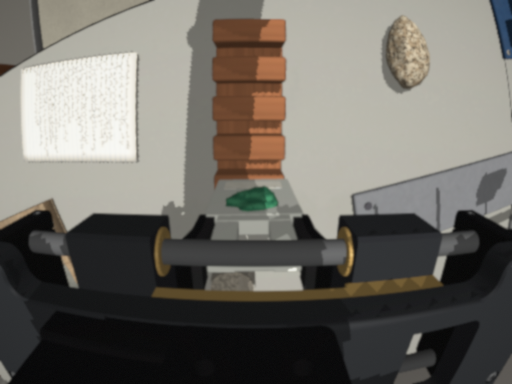

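The bar gaps at rows 49, 88, 127 and 167 match the predicted slots, and the bars centre on column 249. The card's bottom edge is at about row 180. I'll check that against the assumed hold.

Run:
```python
from h import *
import pickle;p=pickle.load(open("pics/w6.pkl","rb"));s,Rm=tcp()
g=s["position"]+Rm@[0,0,.1635];x=np.array([*Rm[:2,0],0]);x/=np.linalg.norm(x)
for dx in(0,.003,.005,.008):print(dx,proj("wrist",g+x*dx-[0,0,.13],p))
im=cv2.imread("pics/w6.png");print(im[170:192,232:262].mean((1)).astype(int).tolist())
gp((.5396,-.3705,.143),76.5)
```

```text
0 [251.78835299 183.03537985]
0.003 [251.78117975 179.95482458]
0.005 [251.77644216 177.89228288]
0.008 [251.76940493 174.78562114]
[[38, 57, 88], [37, 56, 86], [37, 55, 85], [38, 57, 87], [43, 64, 99], [50, 75, 115], [56, 83, 128], [61, 88, 133], [73, 95, 132], [93, 107, 127], [110, 118, 125], [117, 126, 128], [121, 130, 132], [121, 131, 133], [120, 130, 133], [118, 128, 130], [112, 121, 122], [101, 111, 109], [90, 101, 92], [81, 92, 78], [72, 85, 66], [66, 82, 56]]
grasp [ 0.5415 -0.3678  0.247 ] axis [ 0.013  0.009 -1.   ] F [-1.   0.8 -1.3] w 0.523 t 14.1167 q [ 1.2   0.46 -0.88  1.41  0.34  1.43  1.67]
{'shift': array([  2.4,  -4.3, 104. ]), 'jaw': np.float64(76.7), 'spin': np.float64(0.2)}
```

Emit:
step_arm:
  increments:
    - {"tx": 0.0015,"ty": -0.003,"tz": 0.02,"spin": 0,"claw": 0}
    - {"tx": 0.002,"ty": -0.003,"tz": 0.04,"spin": 0,"claw": 0}
    - {"tx": 0.002,"ty": -0.004,"tz": 0.058,"spin": 0,"claw": 0}
    - {"tx": 0.002,"ty": -0.004,"tz": 0.064,"spin": 0,"claw": 0}
    - {"tx": 0.002,"ty": -0.004,"tz": 0.064,"spin": 0,"claw": 0}
    - {"tx": 0.002,"ty": -0.004,"tz": 0.064,"spin": 0,"claw": 0}

```text
time: 14.62
position: [0.537, -0.3734, 0.3469]
tool_rot: [0.365, 3.107, 0.015]
ft_force: [-0.1, 0.2, -0.1]
grip_width: 0.522
```

Run:
```python
from h import *
gp((.5396,-.3705,.142),76.5)
```

```text
grasp [ 0.5392 -0.3721  0.1834] axis [ 0.014  0.008 -1.   ] F [-0.1  0.2 -0.1] w 0.522 t 14.6167 q [ 1.21  0.49 -0.86  1.5   0.37  1.32  1.65]
{'shift': array([ 0.5,  1.2, 41.5]), 'jaw': np.float64(76.6), 'spin': np.float64(0.1)}
```

Emit:
step_arm:
  increments:
    - {"tx": 0,"ty": 0.001,"tz": 0.01,"spin": 0,"claw": 0}
    - {"tx": 0,"ty": 0.001,"tz": 0.018,"spin": 0,"claw": 0}
    - {"tx": 0,"ty": 0.001,"tz": 0.026,"spin": 0,"claw": 0}
    - {"tx": 0,"ty": 0.001,"tz": 0.033,"spin": 0,"claw": 0}
    - {"tx": 0,"ty": 0.001,"tz": 0.039,"spin": 0,"claw": 0}
    - {"tx": 0,"ty": 0.001,"tz": 0.0415,"spin": 0,"claw": 0}
    - {"tx": 0,"ty": 0.001,"tz": 0.0415,"spin": 0,"claw": 0}
    - {"tx": 0,"ty": 0.001,"tz": 0.0415,"spin": 0,"claw": 0}

```text
time: 15.28
position: [0.5375, -0.3727, 0.3045]
tool_rot: [0.367, 3.108, 0.015]
ft_force: [-0.4, 0.0, -1.3]
grip_width: 0.529
```

Run:
```python
from h import *
gp((.5396,-.3705,.142),76.5)
```

```text
grasp [ 0.5397 -0.3714  0.141 ] axis [ 0.013  0.008 -1.   ] F [-0.4  0.  -1.3] w 0.529 t 15.2833 q [ 1.2   0.53 -0.84  1.54  0.39  1.25  1.63]
{'shift': array([ 0.3,  0.8, -1. ]), 'jaw': np.float64(76.5), 'spin': np.float64(0.0)}
```

Emit:
step_arm:
  increments:
    - {"tx": 0,"ty": 0,"tz": 0,"spin": 0,"claw": 0.75}
    - {"tx": 0,"ty": 0,"tz": 0,"spin": 0,"claw": 0.75}
    - {"tx": 0,"ty": 0,"tz": 0,"spin": 0,"claw": 0.75}
    - {"tx": 0,"ty": 0,"tz": 0,"spin": 0,"claw": 0.75}
    - {"tx": 0,"ty": 0,"tz": -0.035,"spin": 0,"claw": 1}
    - {"tx": 0,"ty": 0,"tz": -0.075,"spin": 0,"claw": 1}
    - {"tx": 0,"ty": 0,"tz": -0.115,"spin": 0,"claw": 1}
    - {"tx": 0,"ty": 0,"tz": -0.155,"spin": 0,"claw": 1}

```text
time: 15.95
position: [0.5351, -0.3738, 0.4615]
tool_rot: [0.367, 3.108, 0.015]
ft_force: [0.9, -1.3, 0.6]
grip_width: 0.952
```

Run:
```python
from look import *
im,p,s=look("w7")
gp((.52,-.10,.30),90)
# card top expected
for X in((.5396,-.3705,.16),(.5396,-.3705,.05)):print(proj("wrist",X,p))
```

```text
grasp [ 0.5403 -0.3737  0.3075] axis [ 0.024  0.001 -1.   ] F [2.4 0.3 6.2] w 0.972 t 16.0 q [ 1.21  0.43 -0.89  1.32  0.32  1.52  1.69]
{'shift': array([ 83.8, 261.3,   7.2]), 'jaw': np.float64(76.5), 'spin': np.float64(-13.5)}
[254.4275024  182.83715229]
[253.23157836 162.30792978]
```

View pics/w7.png

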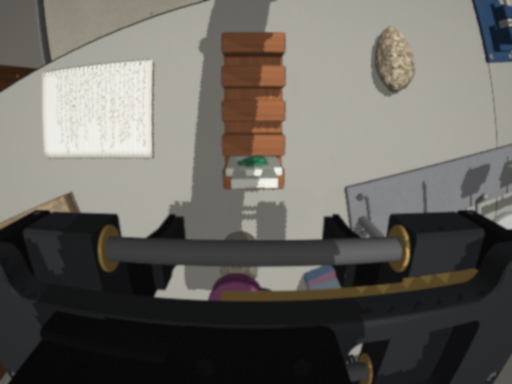

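Card C stands in the far slot, with its top at (255,180). Next is card B.

Emit:
step_arm:
  increments:
    - {"tx": 0.011,"ty": 0.033,"tz": 0,"spin": -2,"claw": 1}
    - {"tx": 0.022,"ty": 0.066,"tz": 0,"spin": -4,"claw": 1}
    - {"tx": 0.033,"ty": 0.1,"tz": 0,"spin": -6,"claw": 1}
    - {"tx": 0.044,"ty": 0.133,"tz": 0,"spin": -8,"claw": 1}
    - {"tx": 0.054,"ty": 0.167,"tz": 0,"spin": -10,"claw": 1}
    - {"tx": 0.064,"ty": 0.2,"tz": 0,"spin": -12,"claw": 1}
    - {"tx": 0.075,"ty": 0.233,"tz": 0.003,"spin": -13.5,"claw": 1}
    - {"tx": 0.084,"ty": 0.261,"tz": 0.006,"spin": -13.5,"claw": 1}

```text
time: 16.67
position: [0.5143, -0.0975, 0.4556]
tool_rot: [-0.005, 3.128, 0.012]
ft_force: [0.6, -0.2, 0.8]
grip_width: 1.0
```

Run:
```python
from look import *
gp((.62,.048,.30),90)
```

```text
grasp [ 0.5165 -0.0963  0.2922] axis [ 0.014  0.007 -1.   ] F [ 0.6 -0.2  0.8] w 1.0 t 16.6667 q [ 1.18  0.11 -1.1   1.66  0.09  1.42  1.64]
{'shift': array([-104.1,  144. ,   -5.3]), 'jaw': np.float64(90.2), 'spin': np.float64(0.2)}
```

Emit:
step_arm:
  increments:
    - {"tx": -0.01,"ty": 0.036,"tz": -0.008,"spin": 0,"claw": 1}
    - {"tx": -0.02,"ty": 0.072,"tz": -0.008,"spin": 0,"claw": 1}
    - {"tx": -0.035,"ty": 0.108,"tz": -0.008,"spin": 0,"claw": 1}
    - {"tx": -0.055,"ty": 0.13,"tz": -0.008,"spin": 0,"claw": 1}
    - {"tx": -0.08,"ty": 0.144,"tz": -0.008,"spin": 0,"claw": 1}
    - {"tx": -0.104,"ty": 0.144,"tz": -0.008,"spin": 0,"claw": 1}
    - {"tx": -0.104,"ty": 0.144,"tz": -0.008,"spin": 0,"claw": 1}
    - {"tx": -0.104,"ty": 0.144,"tz": -0.008,"spin": 0,"claw": 1}

```text
time: 17.33
position: [0.619, 0.0437, 0.4652]
tool_rot: [-0.002, 3.13, 0.016]
ft_force: [-0.9, 0.5, 1.0]
grip_width: 0.997
```

Run:
```python
from look import *
im,p,s=look("w8")
gp((.62,.048,.234),90)
for X in((.62,.048,.254),(.62,.071,.254),(.62,.025,.254),(.615,.048,.254),(.625,.048,.254)):print(np.round(proj("wrist",X,p),1))
g=cv2.cvtColor(im,cv2.COLOR_BGR2GRAY)
for u in(228,236,262,270):print(u,g[196:236,u].tolist())
print(g[213,200:300].tolist())
```

```text
grasp [0.6202 0.0451 0.3022] axis [ 0.012  0.009 -1.   ] F [-0.9  0.5 -0. ] w 1.0 t 17.3833 q [ 0.7   0.42 -1.1   1.41  0.37  1.52  1.2 ]
{'shift': array([ 1. ,  2.3, 68.2]), 'jaw': np.float64(90.1), 'spin': np.float64(0.1)}
[257.1 212. ]
[290.7 211.8]
[223.4 212. ]
[257.1 205. ]
[257.1 218.8]
228 [124, 122, 122, 124, 126, 126, 128, 129, 133, 148, 181, 216, 227, 223, 196, 166, 152, 150, 150, 150, 149, 148, 144, 133, 120, 111, 108, 105, 104, 103, 104, 103, 103, 103, 103, 103, 103, 103, 102, 103]
236 [130, 130, 130, 129, 126, 125, 126, 130, 135, 152, 187, 219, 224, 203, 170, 154, 151, 151, 150, 151, 151, 150, 150, 152, 158, 164, 158, 135, 113, 105, 104, 104, 104, 103, 103, 103, 104, 103, 103, 107]
262 [172, 157, 142, 131, 126, 127, 131, 133, 136, 153, 191, 223, 233, 235, 229, 206, 171, 153, 150, 149, 147, 140, 128, 117, 114, 112, 112, 110, 105, 101, 99, 99, 99, 99, 99, 98, 99, 99, 100, 102]
270 [112, 110, 108, 112, 120, 128, 131, 133, 137, 160, 198, 225, 233, 229, 208, 173, 154, 150, 150, 149, 147, 144, 146, 156, 164, 166, 165, 157, 134, 113, 105, 104, 104, 104, 103, 104, 104, 104, 106, 124]
[84, 84, 84, 84, 83, 84, 83, 84, 84, 84, 84, 84, 84, 84, 84, 84, 84, 84, 83, 84, 83, 84, 83, 86, 100, 126, 143, 149, 150, 150, 151, 150, 150, 151, 151, 151, 151, 151, 156, 165, 170, 170, 171, 171, 170, 169, 165, 158, 154, 153, 153, 153, 153, 154, 153, 153, 153, 153, 153, 153, 153, 154, 153, 154, 154, 153, 153, 153, 152, 151, 150, 150, 150, 150, 150, 150, 150, 150, 150, 150, 151, 150, 150, 150, 150, 150, 150, 150, 150, 149, 145, 136, 130, 133, 136, 135, 130, 114, 94, 86]
```

Card B is found at row centre 212 and column 257, matching the prediction, so I'll descend and grip.

Emit:
step_arm:
  increments:
    - {"tx": 0.001,"ty": 0.003,"tz": 0.02,"spin": 0,"claw": 1}
    - {"tx": 0.001,"ty": 0.003,"tz": 0.04,"spin": 0,"claw": 1}
    - {"tx": 0.001,"ty": 0.003,"tz": 0.056,"spin": 0,"claw": 1}
    - {"tx": 0.001,"ty": 0.003,"tz": 0.066,"spin": 0,"claw": 1}
    - {"tx": 0.001,"ty": 0.003,"tz": 0.066,"spin": 0,"claw": 0.4}
    - {"tx": 0.001,"ty": 0.003,"tz": 0.066,"spin": 0,"claw": 0.4}
    - {"tx": 0.001,"ty": 0.003,"tz": 0.066,"spin": 0,"claw": 0.4}
    - {"tx": 0.001,"ty": 0.003,"tz": 0.066,"spin": 0,"claw": 0.4}
  force: 20

```text
time: 18.05
position: [0.6184, 0.047, 0.4016]
tool_rot: [-0.0, 3.126, 0.013]
ft_force: [0.4, 1.3, -0.6]
grip_width: 0.779
```

Emit:
step_arm:
  increments:
    - {"tx": 0,"ty": 0,"tz": 0,"spin": 0,"claw": 0.4}
    - {"tx": 0,"ty": 0,"tz": 0,"spin": 0,"claw": 0.4}
    - {"tx": 0,"ty": 0,"tz": 0,"spin": 0,"claw": 0.4}
    - {"tx": 0,"ty": 0,"tz": 0,"spin": 0,"claw": 0.4}
    - {"tx": 0,"ty": 0,"tz": 0,"spin": 0,"claw": 0.4}
    - {"tx": 0,"ty": 0,"tz": 0,"spin": 0,"claw": 0}
    - {"tx": 0,"ty": 0,"tz": 0,"spin": 0,"claw": 0}
    - {"tx": 0,"ty": 0,"tz": 0,"spin": 0,"claw": 0}

```text
time: 18.72
position: [0.6183, 0.0471, 0.4005]
tool_rot: [-0.001, 3.128, 0.013]
ft_force: [-0.5, -0.2, 2.0]
grip_width: 0.526
```

Run:
```python
from look import *
gp((.62,.048,.249),90)
```

```text
grasp [0.6206 0.0484 0.237 ] axis [ 0.014  0.008 -1.   ] F [-0.5 -0.2  2. ] w 0.526 t 18.7167 q [ 0.7   0.45 -1.08  1.52  0.4   1.4   1.17]
{'shift': array([  0.4,  -0.3, -12. ]), 'jaw': np.float64(90.0), 'spin': np.float64(0.0)}
```

Emit:
step_arm:
  increments:
    - {"tx": 0,"ty": 0,"tz": -0.005,"spin": 0,"claw": 0}
    - {"tx": 0,"ty": 0,"tz": -0.01,"spin": 0,"claw": 0}
    - {"tx": 0,"ty": 0,"tz": -0.015,"spin": 0,"claw": 0}
    - {"tx": 0,"ty": 0,"tz": -0.015,"spin": 0,"claw": 0}
    - {"tx": 0.008,"ty": 0,"tz": -0.015,"spin": 0,"claw": 0}
    - {"tx": 0.016,"ty": 0,"tz": -0.015,"spin": 0,"claw": 0}
    - {"tx": 0.024,"ty": 0,"tz": -0.015,"spin": 0,"claw": 0}
    - {"tx": 0.03,"ty": 0,"tz": -0.015,"spin": 0,"claw": 0}

```text
time: 19.38
position: [0.5867, 0.0471, 0.4144]
tool_rot: [-0.001, 3.129, 0.012]
ft_force: [1.0, 0.6, -1.2]
grip_width: 0.526
```

Emit:
step_arm:
  increments:
    - {"tx": 0.01,"ty": 0,"tz": 0,"spin": 0,"claw": 0}
    - {"tx": 0.02,"ty": 0,"tz": 0,"spin": 0,"claw": 0}
    - {"tx": 0.03,"ty": 0,"tz": 0,"spin": 0,"claw": 0}
    - {"tx": 0.042,"ty": 0,"tz": 0,"spin": 0,"claw": 0}
    - {"tx": 0.054,"ty": 0,"tz": 0,"spin": 0,"claw": 0}
    - {"tx": 0.066,"ty": 0,"tz": 0,"spin": 0,"claw": 0}
    - {"tx": 0.078,"ty": 0,"tz": 0,"spin": 0,"claw": 0}
    - {"tx": 0.085,"ty": 0,"tz": 0,"spin": 0,"claw": 0}

```text
time: 20.05
position: [0.5015, 0.0473, 0.4129]
tool_rot: [-0.001, 3.13, 0.01]
ft_force: [1.4, -0.1, -0.7]
grip_width: 0.526
```

Run:
```python
from look import *
from rack import *
toprack()
gp((.4949,-.3597,.25),76.5)
```

```text
rack [ 0.4725 -0.3482] yaw -13.17 size [ 87.  209.9] slots [[0.4054, -0.3325], [0.4502, -0.343], [0.4949, -0.3535], [0.5397, -0.3639]]
grasp [0.5027 0.0484 0.2495] axis [ 0.011  0.005 -1.   ] F [-0.9  0.8 -3.3] w 0.528 t 20.1 q [ 1.05  0.09 -1.23  1.77  0.08  1.33  1.37]
{'shift': array([   8.2, -408.1,   -2.6]), 'jaw': np.float64(90.1), 'spin': np.float64(13.6)}
```

Emit:
step_arm:
  increments:
    - {"tx": 0.0,"ty": -0.03,"tz": 0,"spin": 0,"claw": 0}
    - {"tx": 0.0,"ty": -0.065,"tz": 0,"spin": 0,"claw": 0}
    - {"tx": 0.0,"ty": -0.1,"tz": 0,"spin": 0,"claw": 0}
    - {"tx": 0.0,"ty": -0.135,"tz": 0,"spin": 0,"claw": 0}
    - {"tx": 0.0,"ty": -0.17,"tz": 0,"spin": 0,"claw": 0}
    - {"tx": 0.0,"ty": -0.205,"tz": 0,"spin": 0,"claw": 0}
    - {"tx": 0.0,"ty": -0.24,"tz": 0,"spin": 0,"claw": 0}
    - {"tx": 0.0,"ty": -0.265,"tz": 0,"spin": 0,"claw": 0}

```text
time: 20.77
position: [0.5023, -0.2221, 0.411]
tool_rot: [0.005, 3.129, 0.01]
ft_force: [0.8, -0.1, -1.2]
grip_width: 0.527
```

Emit:
step_arm:
  increments:
    - {"tx": 0.01,"ty": -0.025,"tz": 0,"spin": 2,"claw": 0}
    - {"tx": 0.02,"ty": -0.05,"tz": 0,"spin": 4,"claw": 0}
    - {"tx": 0.03,"ty": -0.075,"tz": 0,"spin": 7,"claw": 0}
    - {"tx": 0.04,"ty": -0.1,"tz": 0,"spin": 10,"claw": 0}
    - {"tx": 0.052,"ty": -0.12,"tz": 0,"spin": 13.6,"claw": 0}
    - {"tx": 0.052,"ty": -0.132,"tz": 0,"spin": 13.6,"claw": 0}
    - {"tx": 0.052,"ty": -0.132,"tz": 0,"spin": 13.6,"claw": 0}
    - {"tx": 0.052,"ty": -0.132,"tz": 0,"spin": 13.6,"claw": 0}

```text
time: 21.43
position: [0.4516, -0.35, 0.4096]
tool_rot: [0.369, 3.107, 0.018]
ft_force: [0.3, 0.7, -2.0]
grip_width: 0.526
```

```bash
cat > chk.py <<'E'
from look import *
def chk(tag,slot,zoff,ztarget):
    im,p,s=look(tag);Rm=R.from_rotvec(s["tool_rot"]).as_matrix()
    g=s["position"]+Rm@[0,0,.1635];x=np.array([*Rm[:2,0],0]);x/=np.linalg.norm(x)
    for dx in(0,.005,.01):print("bottom edge if front face at",dx,np.round(proj("wrist",g+x*dx-[0,0,zoff],p),1))
    y=np.cross([0,0,1],x)
    for k in(-.0345-0.002,-.0115+0): pass
    for d in(.0085,.0375,.0545):  # bar edges ahead of the slot
        print("bar edge",d,np.round(proj("wrist",np.array([*slot,.05])+x*d,p),1))
    g_=cv2.cvtColor(im,cv2.COLOR_BGR2GRAY);a=im[120:195,232:268].mean(1).astype(int)
    print([(120+i,*v) for i,v in enumerate(a.tolist())][::1])
    gp((*slot,ztarget),76.5)
E
python3 - <<'E'
from chk import *
chk("w9",(.4502,-.349),.133,.185)
E
```

```text
bottom edge if front face at 0 [251.7 182.2]
bottom edge if front face at 0.005 [251.7 177.2]
bottom edge if front face at 0.01 [251.7 172. ]
bar edge 0.0085 [250.1 158.6]
bar edge 0.0375 [250.  133.6]
bar edge 0.0545 [250.  118.7]
[(120, 45, 68, 104), (121, 45, 68, 104), (122, 45, 68, 104), (123, 45, 68, 104), (124, 45, 68, 104), (125, 45, 68, 104), (126, 45, 68, 104), (127, 45, 68, 104), (128, 45, 68, 104), (129, 45, 68, 104), (130, 43, 65, 99), (131, 38, 57, 88), (132, 34, 51, 79), (133, 35, 53, 81), (134, 40, 60, 92), (135, 44, 65, 100), (136, 45, 67, 103), (137, 46, 68, 105), (138, 45, 68, 105), (139, 45, 68, 104), (140, 45, 67, 103), (141, 45, 67, 103), (142, 44, 67, 102), (143, 45, 67, 103), (144, 45, 67, 103), (145, 45, 67, 103), (146, 45, 67, 103), (147, 45, 67, 102), (148, 44, 66, 101), (149, 43, 65, 100), (150, 43, 64, 99), (151, 43, 64, 99), (152, 43, 65, 100), (153, 44, 67, 102), (154, 45, 68, 104), (155, 46, 69, 105), (156, 44, 67, 102), (157, 42, 63, 97), (158, 42, 63, 97), (159, 44, 66, 102), (160, 46, 68, 105), (161, 46, 69, 106), (162, 47, 70, 108), (163, 48, 71, 10
[... 161 characters left out ...]
72, 35, 53, 81), (173, 39, 59, 91), (174, 44, 65, 100), (175, 47, 68, 104), (176, 57, 75, 106), (177, 77, 90, 108), (178, 96, 105, 112), (179, 107, 115, 117), (180, 112, 120, 122), (181, 113, 122, 125), (182, 114, 123, 125), (183, 114, 123, 126), (184, 114, 123, 126), (185, 114, 122, 124), (186, 112, 120, 121), (187, 108, 115, 115), (188, 100, 107, 105), (189, 86, 93, 91), (190, 68, 77, 73), (191, 54, 65, 59), (192, 48, 60, 53), (193, 47, 60, 52), (194, 48, 60, 52)]
grasp [ 0.4545 -0.3472  0.2463] axis [ 0.014  0.01  -1.   ] F [ 0.   1.4 -1.9] w 0.525 t 21.4833 q [ 1.41  0.26 -0.93  1.62  0.2   1.36  1.79]
{'shift': array([ 4.5, -3.6, 61.2]), 'jaw': np.float64(76.6), 'spin': np.float64(0.1)}
```

Emit:
step_arm:
  increments:
    - {"tx": 0.003,"ty": -0.002,"tz": 0.015,"spin": 0,"claw": 0}
    - {"tx": 0.0045,"ty": -0.0035,"tz": 0.03,"spin": 0,"claw": 0}
    - {"tx": 0.0045,"ty": -0.0035,"tz": 0.045,"spin": 0,"claw": 0}
    - {"tx": 0.0045,"ty": -0.0035,"tz": 0.055,"spin": 0,"claw": 0}
    - {"tx": 0.0045,"ty": -0.0035,"tz": 0.06,"spin": 0,"claw": 0}
    - {"tx": 0.0045,"ty": -0.0035,"tz": 0.06,"spin": 0,"claw": 0}
    - {"tx": 0.0045,"ty": -0.0035,"tz": 0.06,"spin": 0,"claw": 0}

```text
time: 22.07
position: [0.4475, -0.3514, 0.3501]
tool_rot: [0.367, 3.107, 0.015]
ft_force: [-0.0, -0.6, -1.7]
grip_width: 0.531
```

Run:
```python
from h import *
gp((.4502,-.349,.144),76.5)
```

```text
grasp [ 0.4498 -0.3501  0.1866] axis [ 0.014  0.008 -1.   ] F [-0.  -0.6 -1.7] w 0.531 t 22.0667 q [ 1.41  0.3  -0.92  1.71  0.23  1.25  1.77]
{'shift': array([ 0.3,  0.7, 42.6]), 'jaw': np.float64(76.5), 'spin': np.float64(0.0)}
```

Emit:
step_arm:
  increments:
    - {"tx": 0.0005,"ty": 0.0005,"tz": 0.01,"spin": 0,"claw": 0}
    - {"tx": 0.0005,"ty": 0.0005,"tz": 0.018,"spin": 0,"claw": 0}
    - {"tx": 0.0005,"ty": 0.0005,"tz": 0.026,"spin": 0,"claw": 0}
    - {"tx": 0.0005,"ty": 0.0005,"tz": 0.034,"spin": 0,"claw": 0}
    - {"tx": 0.0005,"ty": 0.0005,"tz": 0.04,"spin": 0,"claw": 0}
    - {"tx": 0.0005,"ty": 0.0005,"tz": 0.0425,"spin": 0,"claw": 0}
    - {"tx": 0.0005,"ty": 0.0005,"tz": 0.0425,"spin": 0,"claw": 0}
    - {"tx": 0.0005,"ty": 0.0005,"tz": 0.0425,"spin": 0,"claw": 0}

```text
time: 22.73
position: [0.4471, -0.3512, 0.307]
tool_rot: [0.37, 3.107, 0.015]
ft_force: [-0.3, 0.3, -1.0]
grip_width: 0.527
```

Run:
```python
from h import *
gp((.4502,-.349,.143),76.5)
```

```text
grasp [ 0.4493 -0.3498  0.1435] axis [ 0.013  0.008 -1.   ] F [-0.3  0.3 -1. ] w 0.527 t 22.7333 q [ 1.39  0.34 -0.9   1.76  0.27  1.17  1.74]
{'shift': array([-0.7,  1. ,  0.5]), 'jaw': np.float64(76.4), 'spin': np.float64(-0.1)}
```

Emit:
step_arm:
  increments:
    - {"tx": 0,"ty": 0,"tz": 0,"spin": 0,"claw": 0.75}
    - {"tx": 0,"ty": 0,"tz": 0,"spin": 0,"claw": 0.75}
    - {"tx": 0,"ty": 0,"tz": 0,"spin": 0,"claw": 0.75}
    - {"tx": 0,"ty": 0,"tz": 0,"spin": 0,"claw": 0.75}
    - {"tx": 0,"ty": 0,"tz": -0.035,"spin": 0,"claw": 1}
    - {"tx": 0,"ty": 0,"tz": -0.075,"spin": 0,"claw": 1}
    - {"tx": 0,"ty": 0,"tz": -0.115,"spin": 0,"claw": 1}
    - {"tx": 0,"ty": 0,"tz": -0.155,"spin": 0,"claw": 1}

```text
time: 23.4
position: [0.4448, -0.352, 0.464]
tool_rot: [0.369, 3.108, 0.015]
ft_force: [0.6, 0.5, -0.3]
grip_width: 0.954
```

Run:
```python
from look import *
im,p,s=look("w10")
gp((.50,-.07,.305),90)
```

```text
grasp [ 0.4501 -0.3526  0.3091] axis [ 0.022 -0.001 -1.   ] F [ 2.8 -1.3  5.6] w 0.969 t 23.45 q [ 1.44  0.21 -0.94  1.53  0.16  1.46  1.83]
{'shift': array([ 18. , 286.4,   5. ]), 'jaw': np.float64(76.4), 'spin': np.float64(-13.6)}
```

View pics/w10.png

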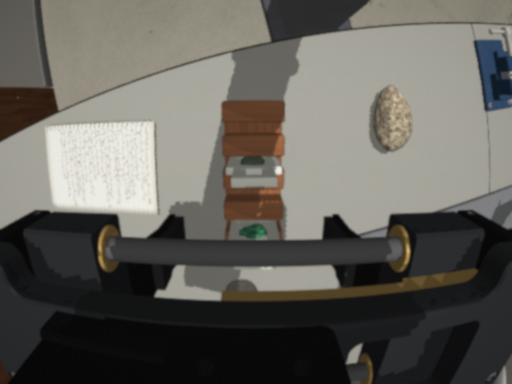

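Card B stands in slot 1 (255,172) and card C behind it (253,235). Next is card A.

Emit:
step_arm:
  increments:
    - {"tx": 0.002,"ty": 0.036,"tz": 0,"spin": -2,"claw": 1}
    - {"tx": 0.004,"ty": 0.072,"tz": 0,"spin": -4,"claw": 1}
    - {"tx": 0.006,"ty": 0.108,"tz": 0,"spin": -6,"claw": 1}
    - {"tx": 0.008,"ty": 0.144,"tz": 0,"spin": -8,"claw": 1}
    - {"tx": 0.01,"ty": 0.18,"tz": 0,"spin": -10,"claw": 1}
    - {"tx": 0.013,"ty": 0.216,"tz": 0,"spin": -12,"claw": 1}
    - {"tx": 0.016,"ty": 0.252,"tz": 0,"spin": -13.6,"claw": 1}
    - {"tx": 0.018,"ty": 0.286,"tz": 0,"spin": -13.6,"claw": 1}

```text
time: 24.12
position: [0.4946, -0.0677, 0.4651]
tool_rot: [-0.003, 3.128, 0.01]
ft_force: [0.4, -0.3, 0.1]
grip_width: 1.001
```

Run:
```python
from look import *
gp((.627,.157,.305),90)
```

```text
grasp [ 0.4968 -0.0666  0.3017] axis [ 0.014  0.007 -1.   ] F [ 0.4 -0.3  0.1] w 1.001 t 24.1167 q [ 1.27  0.01 -1.17  1.69  0.    1.43  1.67]
{'shift': array([-1.307e+02,  2.234e+02, -1.000e-01]), 'jaw': np.float64(90.1), 'spin': np.float64(0.1)}
```

Emit:
step_arm:
  increments:
    - {"tx": -0.004,"ty": 0.036,"tz": -0.003,"spin": 0,"claw": 1}
    - {"tx": -0.01,"ty": 0.072,"tz": -0.003,"spin": 0,"claw": 1}
    - {"tx": -0.02,"ty": 0.108,"tz": -0.003,"spin": 0,"claw": 1}
    - {"tx": -0.035,"ty": 0.144,"tz": -0.003,"spin": 0,"claw": 1}
    - {"tx": -0.055,"ty": 0.178,"tz": -0.003,"spin": 0,"claw": 1}
    - {"tx": -0.08,"ty": 0.206,"tz": -0.003,"spin": 0,"claw": 1}
    - {"tx": -0.105,"ty": 0.223,"tz": -0.003,"spin": 0,"claw": 1}
    - {"tx": -0.131,"ty": 0.223,"tz": -0.003,"spin": 0,"claw": 1}

```text
time: 24.78
position: [0.6251, 0.1589, 0.471]
tool_rot: [-0.014, 3.13, 0.018]
ft_force: [0.2, -0.1, 1.1]
grip_width: 1.002
```

Emit:
step_arm:
  increments:
    - {"tx": 0,"ty": 0,"tz": 0,"spin": 0,"claw": 1}
    - {"tx": 0,"ty": 0,"tz": 0,"spin": 0,"claw": 1}

```text
time: 24.95
position: [0.6263, 0.153, 0.4704]
tool_rot: [-0.001, 3.131, 0.015]
ft_force: [-0.9, 0.0, 0.1]
grip_width: 0.996
```

Run:
```python
from look import *
im,p,s=look("w11")
gp((.627,.157,.234),90)
for X in((.627,.157,.254),(.627,.18,.254),(.627,.134,.254),(.622,.157,.254),(.632,.157,.254)):print(np.round(proj("wrist",X,p),1))
g=cv2.cvtColor(im,cv2.COLOR_BGR2GRAY)
for u in(228,236,262,270):print(u,g[196:236,u].tolist())
print(g[213,200:300].tolist())
```

```text
grasp [0.6273 0.1545 0.3075] axis [ 0.012  0.009 -1.   ] F [-0.3 -0.9 -0.5] w 0.998 t 25.0 q [ 0.51  0.5  -1.14  1.34  0.45  1.56  0.99]
{'shift': array([ 1.1,  1.9, 73.6]), 'jaw': np.float64(90.0), 'spin': np.float64(0.0)}
[256.6 209.2]
[289.4 209. ]
[223.6 209.3]
[256.6 202.4]
[256.6 216. ]
228 [99, 101, 104, 108, 112, 116, 121, 142, 181, 212, 223, 224, 223, 216, 188, 157, 144, 142, 141, 139, 131, 117, 105, 101, 100, 100, 100, 100, 100, 100, 100, 100, 100, 103, 115, 126, 117, 104, 103, 116]
236 [126, 125, 123, 121, 123, 127, 132, 153, 193, 223, 231, 232, 225, 200, 165, 148, 146, 145, 145, 144, 144, 148, 147, 130, 110, 102, 100, 100, 100, 100, 100, 100, 102, 116, 132, 128, 112, 102, 100, 100]
262 [143, 132, 126, 126, 128, 130, 142, 175, 209, 226, 231, 233, 232, 231, 223, 197, 163, 146, 137, 122, 106, 95, 97, 107, 114, 117, 117, 112, 103, 94, 90, 90, 90, 90, 90, 91, 91, 90, 92, 97]
270 [101, 111, 121, 127, 129, 131, 145, 182, 216, 228, 232, 233, 232, 229, 217, 187, 158, 144, 134, 122, 112, 116, 131, 145, 153, 156, 158, 158, 157, 158, 158, 158, 158, 158, 158, 158, 158, 158, 158, 158]
[99, 98, 98, 98, 98, 98, 98, 98, 98, 98, 97, 98, 98, 98, 98, 96, 93, 81, 76, 87, 96, 98, 101, 115, 137, 149, 147, 142, 142, 144, 145, 145, 146, 145, 145, 145, 145, 145, 146, 145, 146, 145, 145, 145, 146, 145, 145, 144, 144, 144, 144, 144, 145, 146, 146, 147, 147, 147, 146, 146, 146, 146, 146, 145, 145, 146, 145, 145, 145, 144, 144, 142, 143, 143, 144, 145, 144, 145, 145, 145, 144, 145, 145, 145, 145, 146, 146, 145, 146, 145, 139, 121, 94, 73, 67, 67, 69, 70, 73, 77]
```

Card A found at row 210, column 257, as predicted. I'll descend and grip.

Emit:
step_arm:
  increments:
    - {"tx": 0.001,"ty": 0.002,"tz": 0.02,"spin": 0,"claw": 1}
    - {"tx": 0.001,"ty": 0.002,"tz": 0.04,"spin": 0,"claw": 1}
    - {"tx": 0.001,"ty": 0.002,"tz": 0.06,"spin": 0,"claw": 1}
    - {"tx": 0.001,"ty": 0.002,"tz": 0.073,"spin": 0,"claw": 1}
    - {"tx": 0.001,"ty": 0.002,"tz": 0.073,"spin": 0,"claw": 0.4}
    - {"tx": 0.001,"ty": 0.002,"tz": 0.073,"spin": 0,"claw": 0.4}
    - {"tx": 0.001,"ty": 0.002,"tz": 0.073,"spin": 0,"claw": 0.4}
    - {"tx": 0.001,"ty": 0.002,"tz": 0.073,"spin": 0,"claw": 0.4}
  force: 20

```text
time: 25.67
position: [0.6255, 0.1556, 0.4003]
tool_rot: [-0.0, 3.126, 0.014]
ft_force: [-0.0, 0.1, 0.2]
grip_width: 0.78
```

Emit:
step_arm:
  increments:
    - {"tx": 0,"ty": 0,"tz": 0,"spin": 0,"claw": 0.4}
    - {"tx": 0,"ty": 0,"tz": 0,"spin": 0,"claw": 0.4}
    - {"tx": 0,"ty": 0,"tz": 0,"spin": 0,"claw": 0.4}
    - {"tx": 0,"ty": 0,"tz": 0,"spin": 0,"claw": 0.4}
    - {"tx": 0,"ty": 0,"tz": 0,"spin": 0,"claw": 0.4}
    - {"tx": 0,"ty": 0,"tz": 0,"spin": 0,"claw": 0}
    - {"tx": 0,"ty": 0,"tz": 0,"spin": 0,"claw": 0}
    - {"tx": 0,"ty": 0,"tz": 0,"spin": 0,"claw": 0}

```text
time: 26.33
position: [0.6255, 0.1558, 0.3991]
tool_rot: [-0.001, 3.128, 0.014]
ft_force: [0.0, 2.4, 2.3]
grip_width: 0.526
```

Run:
```python
from look import *
gp((.627,.157,.249),90)
```

```text
grasp [0.6277 0.1573 0.2356] axis [ 0.014  0.009 -1.   ] F [0.  2.4 2.3] w 0.526 t 26.3333 q [ 0.51  0.54 -1.12  1.45  0.48  1.43  0.96]
{'shift': array([  0.5,  -0.2, -13.4]), 'jaw': np.float64(90.0), 'spin': np.float64(0.0)}
```

Emit:
step_arm:
  increments:
    - {"tx": 0,"ty": 0,"tz": -0.005,"spin": 0,"claw": 0}
    - {"tx": 0,"ty": 0,"tz": -0.01,"spin": 0,"claw": 0}
    - {"tx": 0,"ty": 0,"tz": -0.015,"spin": 0,"claw": 0}
    - {"tx": 0,"ty": 0,"tz": -0.015,"spin": 0,"claw": 0}
    - {"tx": 0.008,"ty": 0,"tz": -0.015,"spin": 0,"claw": 0}
    - {"tx": 0.016,"ty": 0,"tz": -0.015,"spin": 0,"claw": 0}
    - {"tx": 0.024,"ty": 0,"tz": -0.015,"spin": 0,"claw": 0}
    - {"tx": 0.03,"ty": 0,"tz": -0.015,"spin": 0,"claw": 0}

```text
time: 27.0
position: [0.5938, 0.1556, 0.413]
tool_rot: [-0.002, 3.129, 0.012]
ft_force: [-0.6, 0.6, -1.2]
grip_width: 0.526
```

Emit:
step_arm:
  increments:
    - {"tx": 0.01,"ty": 0,"tz": 0,"spin": 0,"claw": 0}
    - {"tx": 0.02,"ty": 0,"tz": 0,"spin": 0,"claw": 0}
    - {"tx": 0.03,"ty": 0,"tz": 0,"spin": 0,"claw": 0}
    - {"tx": 0.042,"ty": 0,"tz": 0,"spin": 0,"claw": 0}
    - {"tx": 0.054,"ty": 0,"tz": 0,"spin": 0,"claw": 0}
    - {"tx": 0.066,"ty": 0,"tz": 0,"spin": 0,"claw": 0}
    - {"tx": 0.078,"ty": 0,"tz": 0,"spin": 0,"claw": 0}
    - {"tx": 0.09,"ty": 0,"tz": 0,"spin": 0,"claw": 0}

```text
time: 27.67
position: [0.5039, 0.1555, 0.4116]
tool_rot: [-0.001, 3.129, 0.012]
ft_force: [-0.3, -0.3, -0.9]
grip_width: 0.525
```

Run:
```python
from look import *
from rack import *
toprack()
gp((.4055,-.3382,.25),76.5)
```

```text
rack [ 0.4729 -0.3483] yaw -13.17 size [ 87.  211.1] slots [[0.4057, -0.3326], [0.4505, -0.3431], [0.4953, -0.3535], [0.5401, -0.364]]
grasp [0.5037 0.1574 0.248 ] axis [ 0.011  0.005 -1.   ] F [-2.2  1.8 -2.2] w 0.526 t 27.7167 q [ 0.82  0.23 -1.3   1.72  0.23  1.35  1.05]
{'shift': array([  99.5, -495.4,   -5.7]), 'jaw': np.float64(90.2), 'spin': np.float64(13.7)}
```

Emit:
step_arm:
  increments:
    - {"tx": 0.0,"ty": -0.03,"tz": 0,"spin": 0,"claw": 0}
    - {"tx": 0.0,"ty": -0.065,"tz": 0,"spin": 0,"claw": 0}
    - {"tx": 0.0,"ty": -0.1,"tz": 0,"spin": 0,"claw": 0}
    - {"tx": 0.0,"ty": -0.135,"tz": 0,"spin": 0,"claw": 0}
    - {"tx": 0.0,"ty": -0.17,"tz": 0,"spin": 0,"claw": 0}
    - {"tx": 0.0,"ty": -0.205,"tz": 0,"spin": 0,"claw": 0}
    - {"tx": 0.0,"ty": -0.24,"tz": 0,"spin": 0,"claw": 0}
    - {"tx": 0.0,"ty": -0.265,"tz": 0,"spin": 0,"claw": 0}

```text
time: 28.38
position: [0.5046, -0.1134, 0.4098]
tool_rot: [0.005, 3.129, 0.009]
ft_force: [0.6, -0.1, -1.1]
grip_width: 0.528
```

Emit:
step_arm:
  increments:
    - {"tx": 0.01,"ty": -0.03,"tz": 0,"spin": 2,"claw": 0}
    - {"tx": 0.02,"ty": -0.06,"tz": 0,"spin": 4,"claw": 0}
    - {"tx": 0.035,"ty": -0.09,"tz": 0,"spin": 6,"claw": 0}
    - {"tx": 0.05,"ty": -0.12,"tz": 0,"spin": 8,"claw": 0}
    - {"tx": 0.065,"ty": -0.15,"tz": 0,"spin": 10,"claw": 0}
    - {"tx": 0.08,"ty": -0.18,"tz": 0,"spin": 12,"claw": 0}
    - {"tx": 0.095,"ty": -0.21,"tz": 0,"spin": 13.7,"claw": 0}
    - {"tx": 0.099,"ty": -0.23,"tz": 0,"spin": 13.7,"claw": 0}

```text
time: 29.05
position: [0.4034, -0.3431, 0.4064]
tool_rot: [0.383, 3.108, 0.011]
ft_force: [0.3, -0.3, -0.6]
grip_width: 0.53
```

Emit:
step_arm:
  increments:
    - {"tx": 0,"ty": 0,"tz": 0,"spin": 0,"claw": 0}
    - {"tx": 0,"ty": 0,"tz": 0,"spin": 0,"claw": 0}
    - {"tx": 0,"ty": 0,"tz": 0,"spin": 0,"claw": 0}

```text
time: 29.3
position: [0.4069, -0.3387, 0.4066]
tool_rot: [0.371, 3.107, 0.016]
ft_force: [1.3, 0.1, -2.1]
grip_width: 0.526
```

Run:
```python
from chk import *
chk("w12",(.4055,-.3382),.1316,.185)
```

```text
bottom edge if front face at 0 [251.9 182.6]
bottom edge if front face at 0.005 [251.9 177.5]
bottom edge if front face at 0.01 [251.8 172.4]
bar edge 0.0085 [250.  159.3]
bar edge 0.0375 [249.9 134.1]
bar edge 0.0545 [249.8 119.1]
[(120, 108, 114, 115), (121, 108, 114, 115), (122, 108, 114, 115), (123, 108, 114, 115), (124, 108, 114, 115), (125, 108, 114, 115), (126, 108, 114, 115), (127, 108, 114, 115), (128, 107, 114, 115), (129, 103, 110, 112), (130, 90, 98, 104), (131, 66, 76, 91), (132, 43, 57, 80), (133, 35, 52, 79), (134, 38, 57, 87), (135, 42, 63, 96), (136, 44, 67, 102), (137, 46, 68, 105), (138, 46, 69, 105), (139, 46, 68, 105), (140, 45, 68, 104), (141, 45, 67, 103), (142, 45, 67, 103), (143, 45, 67, 103), (144, 45, 67, 103), (145, 45, 67, 103), (146, 45, 67, 104), (147, 45, 67, 103), (148, 45, 67, 103), (149, 44, 66, 101), (150, 43, 65, 100), (151, 43, 65, 99), (152, 43, 65, 100), (153, 44, 66, 101), (154, 45, 68, 103), (155, 46, 69, 105), (156, 46, 69, 105), (157, 44, 66, 100), (158, 41, 62, 95), (159, 42, 62, 96), (160, 44, 66, 102), (161, 46, 68, 104), (162, 46, 68, 1
[... 190 characters left out ...]
49, 75), (173, 36, 54, 82), (174, 40, 60, 92), (175, 48, 67, 100), (176, 64, 80, 105), (177, 86, 97, 109), (178, 103, 111, 114), (179, 111, 118, 120), (180, 114, 122, 125), (181, 115, 124, 126), (182, 115, 124, 126), (183, 113, 123, 126), (184, 109, 120, 124), (185, 102, 114, 120), (186, 94, 108, 116), (187, 88, 104, 113), (188, 85, 101, 112), (189, 83, 100, 113), (190, 81, 100, 113), (191, 81, 100, 115), (192, 81, 102, 118), (193, 81, 104, 121), (194, 81, 104, 123)]
grasp [ 0.4094 -0.3369  0.2433] axis [ 0.013  0.009 -1.   ] F [-0.3  0.7 -1.6] w 0.526 t 29.35 q [ 1.61  0.16 -1.04  1.72  0.13  1.33  1.88]
{'shift': array([ 4.1, -2.8, 58.2]), 'jaw': np.float64(76.4), 'spin': np.float64(-0.1)}
```

View pics/w12.png

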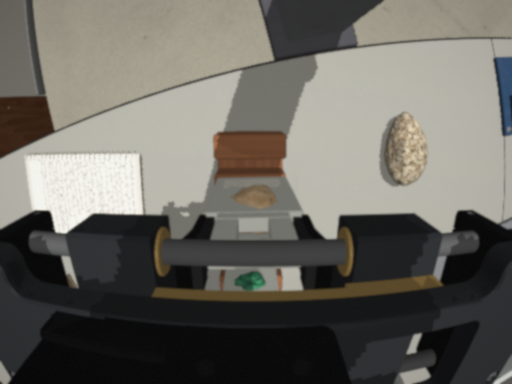

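The bottom edge at row 177 and the rack's outer bar edge at row 134 both match the predictions. I'll descend.

Emit:
step_arm:
  increments:
    - {"tx": 0.003,"ty": -0.002,"tz": 0.015,"spin": 0,"claw": 0}
    - {"tx": 0.004,"ty": -0.003,"tz": 0.03,"spin": 0,"claw": 0}
    - {"tx": 0.004,"ty": -0.003,"tz": 0.045,"spin": 0,"claw": 0}
    - {"tx": 0.004,"ty": -0.003,"tz": 0.055,"spin": 0,"claw": 0}
    - {"tx": 0.004,"ty": -0.003,"tz": 0.058,"spin": 0,"claw": 0}
    - {"tx": 0.004,"ty": -0.003,"tz": 0.058,"spin": 0,"claw": 0}
    - {"tx": 0.004,"ty": -0.003,"tz": 0.058,"spin": 0,"claw": 0}

```text
time: 29.93
position: [0.4032, -0.3409, 0.3493]
tool_rot: [0.371, 3.107, 0.015]
ft_force: [-0.4, -0.4, -0.4]
grip_width: 0.524
```

Run:
```python
from h import *
gp((.4055,-.3382,.1425),76.5)
```

```text
grasp [ 0.4055 -0.3396  0.1858] axis [ 0.014  0.008 -1.   ] F [-0.4 -0.4 -0.4] w 0.524 t 29.9333 q [ 1.59  0.21 -1.03  1.8   0.18  1.23  1.84]
{'shift': array([ 0.8,  0.9, 43.3]), 'jaw': np.float64(76.4), 'spin': np.float64(-0.1)}
```

Emit:
step_arm:
  increments:
    - {"tx": 0.0005,"ty": 0.0005,"tz": 0.01,"spin": 0,"claw": 0}
    - {"tx": 0.0005,"ty": 0.0005,"tz": 0.018,"spin": 0,"claw": 0}
    - {"tx": 0.0005,"ty": 0.0005,"tz": 0.026,"spin": 0,"claw": 0}
    - {"tx": 0.0005,"ty": 0.0005,"tz": 0.034,"spin": 0,"claw": 0}
    - {"tx": 0.0005,"ty": 0.0005,"tz": 0.04,"spin": 0,"claw": 0}
    - {"tx": 0.0005,"ty": 0.0005,"tz": 0.0435,"spin": 0,"claw": 0}
    - {"tx": 0.0005,"ty": 0.0005,"tz": 0.0435,"spin": 0,"claw": 0}
    - {"tx": 0.0005,"ty": 0.0005,"tz": 0.0435,"spin": 0,"claw": 0}

```text
time: 30.6
position: [0.4031, -0.3405, 0.3052]
tool_rot: [0.372, 3.107, 0.015]
ft_force: [0.3, -0.5, -0.4]
grip_width: 0.527
```

Run:
```python
from h import *
gp((.4055,-.3382,.142),76.5)
```

```text
grasp [ 0.4053 -0.3392  0.1417] axis [ 0.014  0.008 -1.   ] F [ 0.3 -0.5 -0.4] w 0.527 t 30.6 q [ 1.55  0.27 -1.01  1.85  0.23  1.15  1.8 ]
{'shift': array([ 0.1,  1. , -0.3]), 'jaw': np.float64(76.3), 'spin': np.float64(-0.2)}
```

Emit:
step_arm:
  increments:
    - {"tx": 0,"ty": 0,"tz": 0,"spin": 0,"claw": 0.75}
    - {"tx": 0,"ty": 0,"tz": 0,"spin": 0,"claw": 0.75}
    - {"tx": 0,"ty": 0,"tz": 0,"spin": 0,"claw": 0.75}
    - {"tx": 0,"ty": 0,"tz": 0,"spin": 0,"claw": 0.75}
    - {"tx": 0,"ty": 0,"tz": -0.035,"spin": 0,"claw": 1}
    - {"tx": 0,"ty": 0,"tz": -0.075,"spin": 0,"claw": 1}
    - {"tx": 0,"ty": 0,"tz": -0.115,"spin": 0,"claw": 1}
    - {"tx": 0,"ty": 0,"tz": -0.155,"spin": 0,"claw": 1}

```text
time: 31.27
position: [0.4007, -0.341, 0.4618]
tool_rot: [0.372, 3.108, 0.015]
ft_force: [0.4, 0.2, 0.4]
grip_width: 0.95
```

Run:
```python
from look import *
gp((.50,-.05,.31),90)
```

```text
grasp [ 0.4028 -0.3397  0.2984] axis [ 0.013  0.008 -1.   ] F [0.4 0.2 0.4] w 0.95 t 31.2667 q [ 1.64  0.11 -1.05  1.64  0.09  1.44  1.92]
{'shift': array([-26.2, 304.6,  -8. ]), 'jaw': np.float64(76.4), 'spin': np.float64(-13.6)}
```

Emit:
step_arm:
  increments:
    - {"tx": -0.004,"ty": 0.036,"tz": 0,"spin": -2,"claw": 1}
    - {"tx": -0.008,"ty": 0.072,"tz": 0,"spin": -4,"claw": 1}
    - {"tx": -0.012,"ty": 0.108,"tz": 0,"spin": -6,"claw": 1}
    - {"tx": -0.016,"ty": 0.144,"tz": 0,"spin": -8,"claw": 1}
    - {"tx": -0.02,"ty": 0.18,"tz": 0,"spin": -10,"claw": 1}
    - {"tx": -0.023,"ty": 0.22,"tz": -0.002,"spin": -12,"claw": 1}
    - {"tx": -0.026,"ty": 0.26,"tz": -0.004,"spin": -13.6,"claw": 1}
    - {"tx": -0.026,"ty": 0.3,"tz": -0.006,"spin": -13.6,"claw": 1}

```text
time: 31.93
position: [0.4972, -0.0542, 0.4701]
tool_rot: [0.001, 3.128, 0.01]
ft_force: [1.2, 0.1, 0.7]
grip_width: 0.995
```

Run:
```python
from look import *
from rack import *
gp((.4375,.315,.28),99.4)
toprack()
a=imaging.get_image("scene")[175:255,295:395];b=imaging.get_image("top")[140:260,260:380]
cv2.imwrite("pics/fin.png",np.hstack([cv2.resize(a,(450,360),interpolation=3),cv2.resize(b,(350,360),interpolation=3)]))
```

```text
grasp [ 0.4995 -0.0532  0.3066] axis [ 0.014  0.007 -1.   ] F [1.2 0.1 0.7] w 0.995 t 31.9333 q [ 1.38  0.02 -1.31  1.68  0.01  1.44  1.63]
{'shift': array([ 62.7, 367.9,  28.1]), 'jaw': np.float64(90.0), 'spin': np.float64(-9.4)}
rack [ 0.4728 -0.3486] yaw -13.54 size [ 87.3 210.8] slots [[0.4057, -0.3325], [0.4504, -0.3432], [0.4952, -0.354], [0.5399, -0.3648]]
```

View pics/fin.png

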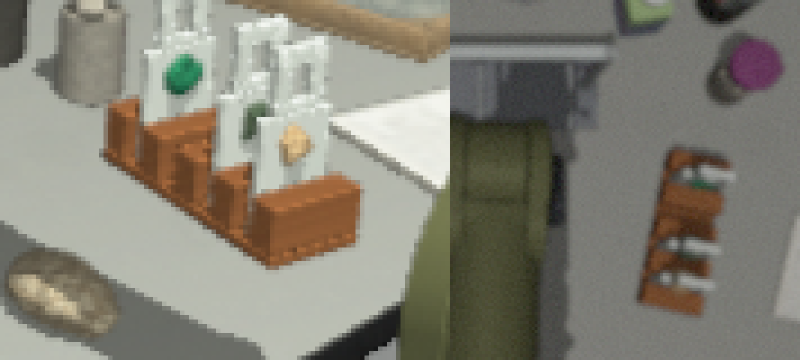

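All three cards stand fully in slots 0, 1 and 3 in both views, and the rack, cobble and tube A are unmoved. Next is the isolator, moving in stages because joint 3 is near its limit.

Emit:
step_arm:
  increments:
    - {"tx": 0.0,"ty": 0.03,"tz": 0,"spin": 0,"claw": 1}
    - {"tx": 0.0,"ty": 0.06,"tz": 0,"spin": 0,"claw": 1}
    - {"tx": 0.0,"ty": 0.09,"tz": 0,"spin": 0,"claw": 1}
    - {"tx": 0.0,"ty": 0.12,"tz": 0,"spin": 0,"claw": 1}

```text
time: 32.42
position: [0.497, 0.0633, 0.4707]
tool_rot: [0.008, 3.128, 0.01]
ft_force: [0.2, 0.2, 0.5]
grip_width: 1.001
```

Run:
```python
from look import *
gp((.4375,.315,.28),99.4)
```

```text
grasp [0.4992 0.0643 0.3072] axis [ 0.013  0.006 -1.   ] F [0.2 0.2 0.5] w 1.001 t 32.4167 q [ 1.16  0.03 -1.34  1.68  0.03  1.44  1.38]
{'shift': array([ 63.3, 250.2,  27.9]), 'jaw': np.float64(89.7), 'spin': np.float64(-9.7)}
```

Emit:
step_arm:
  increments:
    - {"tx": -0.01,"ty": 0.03,"tz": 0,"spin": 0,"claw": 1}
    - {"tx": -0.02,"ty": 0.06,"tz": 0,"spin": 0,"claw": 1}
    - {"tx": -0.03,"ty": 0.09,"tz": 0,"spin": 0,"claw": 1}
    - {"tx": -0.03,"ty": 0.12,"tz": 0,"spin": 0,"claw": 1}

```text
time: 32.75
position: [0.5297, 0.1822, 0.4708]
tool_rot: [0.009, 3.13, 0.014]
ft_force: [-0.3, -1.0, 0.6]
grip_width: 1.002
```

Run:
```python
from look import *
gp((.4375,.315,.28),99.4)
```

```text
grasp [0.5316 0.1836 0.3073] axis [ 0.012  0.009 -1.   ] F [-0.3 -1.   0.6] w 1.002 t 32.75 q [ 0.68  0.31 -1.28  1.55  0.3   1.49  0.96]
{'shift': array([ 95.2, 130.6,  27.3]), 'jaw': np.float64(89.7), 'spin': np.float64(-9.7)}
```

Emit:
step_arm:
  increments:
    - {"tx": 0.01,"ty": 0.03,"tz": 0,"spin": 0,"claw": 1}
    - {"tx": 0.025,"ty": 0.06,"tz": 0,"spin": 0,"claw": 1}
    - {"tx": 0.045,"ty": 0.09,"tz": 0,"spin": 0,"claw": 1}
    - {"tx": 0.06,"ty": 0.11,"tz": 0,"spin": 0,"claw": 1}

```text
time: 33.08
position: [0.4661, 0.2954, 0.4718]
tool_rot: [0.0, 3.13, 0.014]
ft_force: [-0.1, 0.8, 0.4]
grip_width: 1.006
```

Run:
```python
from look import *
gp((.4375,.315,.28),99.4)
```

```text
grasp [0.4681 0.2968 0.3083] axis [ 0.012  0.009 -1.   ] F [-0.1  0.8  0.4] w 1.006 t 33.0833 q [ 0.48  0.28 -1.29  1.57  0.27  1.48  0.75]
{'shift': array([30.9, 17.9, 28.1]), 'jaw': np.float64(90.0), 'spin': np.float64(-9.4)}
```

Emit:
step_arm:
  increments:
    - {"tx": 0.015,"ty": 0.009,"tz": 0.01,"spin": -4,"claw": 1}
    - {"tx": 0.031,"ty": 0.018,"tz": 0.028,"spin": -9.4,"claw": 1}
    - {"tx": 0.031,"ty": 0.018,"tz": 0.06,"spin": -9.4,"claw": 1}
    - {"tx": 0.031,"ty": 0.018,"tz": 0.09,"spin": -9.4,"claw": 1}
    - {"tx": 0.031,"ty": 0.018,"tz": 0.12,"spin": -9.4,"claw": 1}
    - {"tx": 0.031,"ty": 0.018,"tz": 0.15,"spin": -9.4,"claw": 1}
    - {"tx": 0.031,"ty": 0.018,"tz": 0.155,"spin": -9.4,"claw": 1}
    - {"tx": 0.031,"ty": 0.018,"tz": 0.155,"spin": -9.4,"claw": 1}

```text
time: 33.75
position: [0.4387, 0.3114, 0.3152]
tool_rot: [-0.252, 3.122, 0.008]
ft_force: [0.0, 0.0, 0.4]
grip_width: 0.998
```

Run:
```python
from look import *
gp((.4375,.315,.103),99.4)
im,p,s=look("w13")
```

```text
grasp [0.4402 0.3124 0.1517] axis [ 0.009  0.006 -1.   ] F [0.  0.  0.4] w 0.998 t 33.75 q [ 0.37  0.38 -1.22  1.82  0.38  1.2   0.77]
{'shift': array([ 2.8,  2.8, 48.7]), 'jaw': np.float64(99.2), 'spin': np.float64(-0.2)}
```

View pics/w13.png

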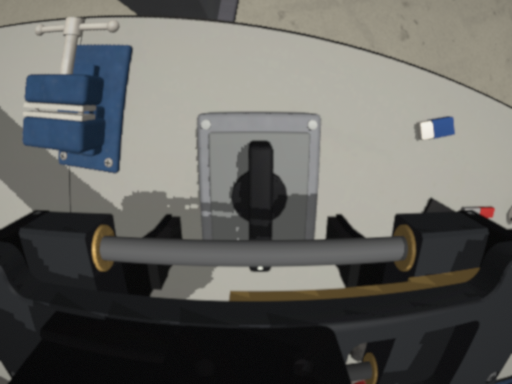

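The handle is in line with the box, fully off, and its bar is at column 260 between the fingers. I'll lower and grip it.

Emit:
step_arm:
  increments:
    - {"tx": 0.003,"ty": 0.003,"tz": 0.015,"spin": 0,"claw": 1}
    - {"tx": 0.003,"ty": 0.003,"tz": 0.03,"spin": 0,"claw": 0.6}
    - {"tx": 0.003,"ty": 0.003,"tz": 0.042,"spin": 0,"claw": 0.4}
    - {"tx": 0.003,"ty": 0.003,"tz": 0.046,"spin": 0,"claw": 0}
    - {"tx": 0.003,"ty": 0.003,"tz": 0.046,"spin": 0,"claw": 0}
    - {"tx": 0.003,"ty": 0.003,"tz": 0.046,"spin": 0,"claw": 0}
    - {"tx": 0.003,"ty": 0.003,"tz": 0.046,"spin": 0,"claw": 0}
    - {"tx": 0.003,"ty": 0.003,"tz": 0.046,"spin": 0,"claw": 0}
  force: 15

```text
time: 34.47
position: [0.4358, 0.3162, 0.2717]
tool_rot: [-0.254, 3.116, 0.012]
ft_force: [0.6, -0.3, -0.1]
grip_width: 0.554
```

Emit:
step_arm:
  increments:
    - {"tx": 0,"ty": 0,"tz": 0,"spin": 0,"claw": 0}
    - {"tx": 0,"ty": 0,"tz": 0,"spin": 0,"claw": 0}
    - {"tx": 0,"ty": 0,"tz": 0,"spin": 0,"claw": 0}
    - {"tx": 0,"ty": 0,"tz": 0,"spin": 0,"claw": 0}
    - {"tx": 0,"ty": 0,"tz": 0,"spin": 0,"claw": 0}
    - {"tx": 0,"ty": 0,"tz": 0,"spin": 0,"claw": 0}
    - {"tx": 0,"ty": 0,"tz": 0,"spin": 0,"claw": 0}
    - {"tx": 0,"ty": 0,"tz": 0,"spin": 0,"claw": 0}

```text
time: 35.13
position: [0.4357, 0.3156, 0.271]
tool_rot: [-0.254, 3.118, 0.009]
ft_force: [-0.7, -2.5, 2.6]
grip_width: 0.181
```

Run:
```python
from look import *
gp((.4375,.315,.103),39.4)
```

```text
grasp [0.4379 0.3167 0.1075] axis [ 0.013  0.007 -1.   ] F [-0.7 -2.5  2.6] w 0.181 t 35.1333 q [ 0.31  0.43 -1.17  1.86  0.44  1.13  0.72]
{'shift': array([ 0.7, -1.7,  4.5]), 'jaw': np.float64(99.3), 'spin': np.float64(59.9)}
```

Gripped. I'll turn it 60° clockwise.

Emit:
step_arm:
  increments:
    - {"tx": 0,"ty": 0,"tz": 0,"spin": 6,"claw": 0}
    - {"tx": 0,"ty": 0,"tz": 0,"spin": 12,"claw": 0}
    - {"tx": 0,"ty": 0,"tz": 0,"spin": 18,"claw": 0}
    - {"tx": 0,"ty": 0,"tz": 0,"spin": 24,"claw": 0}
    - {"tx": 0,"ty": 0,"tz": 0,"spin": 30,"claw": 0}
    - {"tx": 0,"ty": 0,"tz": 0,"spin": 36,"claw": 0}
    - {"tx": 0,"ty": 0,"tz": 0,"spin": 42,"claw": 0}
    - {"tx": 0,"ty": 0,"tz": 0,"spin": 48,"claw": 0}

```text
time: 35.8
position: [0.4355, 0.3149, 0.271]
tool_rot: [1.044, 2.952, 0.013]
ft_force: [-2.1, -5.2, 3.8]
grip_width: 0.182
```

Emit:
step_arm:
  increments:
    - {"tx": 0,"ty": 0,"tz": 0,"spin": 5,"claw": 0}
    - {"tx": 0,"ty": 0,"tz": 0,"spin": 9,"claw": 0}
    - {"tx": 0,"ty": 0,"tz": 0,"spin": 12,"claw": 0}
    - {"tx": 0,"ty": 0,"tz": 0,"spin": 13,"claw": 0}
    - {"tx": 0,"ty": 0,"tz": 0,"spin": 13,"claw": 0}
    - {"tx": 0,"ty": 0,"tz": 0,"spin": 12,"claw": 0}

```text
time: 36.3
position: [0.4354, 0.3148, 0.2709]
tool_rot: [1.34, 2.831, 0.014]
ft_force: [-2.1, -5.5, 5.8]
grip_width: 0.186
```

Run:
```python
from look import *
gp((.4375,.315,.103),39.4);print(get_state()["torque"])
```

```text
grasp [0.4374 0.3155 0.1075] axis [ 0.012  0.004 -1.   ] F [-2.1 -5.5  5.8] w 0.186 t 36.3 q [ 0.16  0.33 -0.96  1.87  0.31  1.09 -0.23]
{'shift': array([-0.4, -0.3,  4.5]), 'jaw': np.float64(39.3), 'spin': np.float64(-0.1)}
[-1.51001107  0.42590107 -0.0664649 ]
```

Emit:
step_arm:
  increments:
    - {"tx": 0,"ty": 0,"tz": 0,"spin": 0,"claw": 0.6}
    - {"tx": 0,"ty": 0,"tz": 0,"spin": 0,"claw": 0.6}
    - {"tx": 0,"ty": 0,"tz": 0,"spin": 0,"claw": 0.6}
    - {"tx": 0,"ty": 0,"tz": 0,"spin": 0,"claw": 0.6}
    - {"tx": 0,"ty": 0,"tz": 0,"spin": 0,"claw": 0.6}
    - {"tx": 0,"ty": 0,"tz": -0.03,"spin": 0,"claw": 0.8}
    - {"tx": 0,"ty": 0,"tz": -0.06,"spin": 0,"claw": 0.8}
    - {"tx": 0,"ty": 0,"tz": -0.1,"spin": 0,"claw": 0.8}

```text
time: 36.97
position: [0.4336, 0.3146, 0.3701]
tool_rot: [1.341, 2.835, 0.016]
ft_force: [0.9, -1.1, 1.1]
grip_width: 0.704
```

Emit:
step_arm:
  increments:
    - {"tx": -0.02,"ty": 0,"tz": -0.02,"spin": 0,"claw": 0.8}
    - {"tx": -0.04,"ty": 0,"tz": -0.04,"spin": 0,"claw": 0.8}
    - {"tx": -0.06,"ty": 0,"tz": -0.06,"spin": 0,"claw": 0.8}
    - {"tx": -0.06,"ty": 0,"tz": -0.06,"spin": 0,"claw": 0.8}
    - {"tx": -0.06,"ty": 0,"tz": -0.06,"spin": 0,"claw": 0.8}
    - {"tx": -0.06,"ty": 0,"tz": -0.06,"spin": 0,"claw": 0.8}

```text
time: 37.47
position: [0.4709, 0.2686, 0.4305]
tool_rot: [1.341, 2.833, 0.02]
ft_force: [0.1, 0.7, -0.1]
grip_width: 0.798
```

Run:
```python
from look import *
from rack import *
im,p,s=look("w14");print(s["position"])
toprack();gp((.4375,.315,.103))
sc=imaging.get_image("scene")[165:265,285:410]
cv2.imwrite("pics/w14v.png",np.hstack([cv2.resize(im,(440,330)),cv2.resize(sc,(360,330),interpolation=3)]))
```

```text
[0.47094525 0.26861614 0.43046843]
rack [ 0.4731 -0.3481] yaw -12.95 size [ 86.7 210.9] slots [[0.4058, -0.3326], [0.4507, -0.3429], [0.4955, -0.3532], [0.5403, -0.3636]]
grasp [0.4723 0.2704 0.2666] axis [ 0.011  0.008 -1.   ] F [-0.3  0.4 -0.3] w 0.799 t 37.5667 q [ 0.33  0.17 -0.99  1.66  0.14  1.38  0.01]
{'shift': array([ 56.8,  -0.8, 163.5]), 'jaw': np.float64(39.4)}
```

View pics/w14v.png

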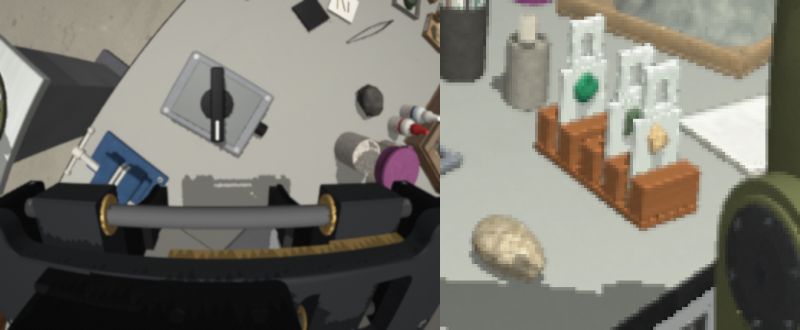

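The bar is turned 60° from the box's long side, all three cards stand in the rack, and the gripper is clear. I'll hand the job in.

```bash
python3 -c "
from bench import workorder;print(workorder.close_job())"
```

```text
the job is handed in; nothing more can be done
None
```

The job is done and handed in at about 37.6 s of the 210 s allowed; the system gives no verdict. I switched the isolator off and moved the three cards present into three of the rack's slots. I then turned the isolator back on and moved the gripper clear.

- **Isolator:** After the last turn, the jaw heading measured 39.3° against about 39.4° expected for fully on. The final wrist picture shows the handle bar turned roughly 60° from the box's long side. The handle angle itself can't be read, so both are indirect.
- **Cards:** The last scene view shows all three cards upright and down in their slots, about 2 cm or less from the rack's middle. I judged "fully down" from the release height and the pictures. The third peg from the left was empty at the start.
- **Rack and bystanders:** The rack never shifted by more than about 1 mm in the top-camera checks, so no knock showed up. The cobble and both tubes look untouched in the pictures, though I didn't measure them.
- **Disagreement:** The top camera put the rack's centre about 6 mm off sideways from the wrist camera, probably because it also sees the rack's side face. I used the wrist value for placing, and the cards went in with no noticeable contact force.
- **Close margins:** Joint 3 came within about 0.04 rad of its limit on the way back to the isolator, and joint 7 got within about 0.07 rad of its limit early on. No joint showed a reading outside its range.

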